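# Wind the slide table to the gauge and put the crank away

## Robot

A 6-joint arm with a two-finger parallel gripper is mounted at the origin on the work surface. World frame = base frame: x ahead of the robot, y to its left, z up, the work surface at z = 0. Lengths are in mm, angles in rad, forces in N, time in s.
With the tool pointing down it reaches from about 350 to 875 mm from the base axis. Payload 4.2 kg.
Tool frame: the origin (TCP) lies at the very end of the fingers, on their centre line; the grasp point (between the pads) lies 19 mm behind it (arm.grasp_offset is the distance from the TCP to the grasp point, in mm); z points along the fingers, y is the direction in which the jaws open and shut (so a half turn about z gives the same grasp; the last joint's range is limited). The gripper opens to 85 mm and grips with 20 to 120 N. Pads are 22 mm wide; open, the fingers measure 114 mm over their backs; the gripper's body (76 mm by 85 mm) begins 54 mm behind the grasp point. The pads swing forward as they close: fully open they stand 13 mm farther back than shut.
Start: joints at [-1.082, 0.385, 0.008, 0, -1.194, -0.259], TCP at [142.382, -608.545, 231.312] pointing down, gripper open.
Joint ranges: [-3.14, 3.14], [-1.21, 2.06], [-1.07, 1.41], [-3.16, 2.05], [-2.99, -0.16], [-3.1, 3.1]. Speed limits (rad/s): [2.79, 2.79, 3.14, 3.14, 3.14, 3.14].

## Interface

Orientations are given as a unit quaternion [x, y, z, w].
In Python, from bench import arm gives the robot as it stands.
- The arm moves only by the tool arm_command, never from a script. Its argument "commands" is one flat list of numbers, 4 for each row, row after row: the shift along the tool's x, y, z in m, then the turn about the tool's z in degrees. In form: [tx, ty, tz, roll, tx, ty, tz, roll, ...]. A call has exactly 5 rows; each row shifts and turns the pose as measured when the row begins, along the tool's axes as they then stand; what a row does not reach is not made up. A row lasts 1/10 s, in which the tool goes at most 50 mm and 8.59 degrees, less where a joint would pass 70% of its speed; a pose out of reach is approached as far as the arm can. A call with a gripper value outside its range is refused whole. "jaw" is the opening, from 0 (shut) to 1 (fully open), set as the call begins (left out, the last holds). The fingers move at their own pace and stop on an object; the grip force is fixed at half the most. Time passes only in rows, so rows that do not move let the fingers close, or fill a call up. It gives the time, the measured TCP pose, the force and the opening at its end, in the units of the state.
- arm.read_state(): the state, without advancing time (a new reading comes with each control period).
- arm.get_image(name): name is "scene" or "top"; returns the picture (420x560x3 uint8, red, green, blue); there is no depth.
- arm.camera_info(name): a dict with "camera_matrix" (3x3 intrinsics, pixels), "world_from_camera" (4x4, takes a point from camera to world coordinates). Camera axes: x right, y down, z forward; pixel columns grow to the right and rows downward; lengths in mm; the calibration is good to about 2 mm. A picture is of the moment at which its call begins. camera_info takes no time and is no camera call.
- arm.job_done(): hands the job in, once; it reports no verdict.
Trained networks look in the newest picture that a camera, given by its name, has taken for a name from the list of things; names that differ only in an ending like _2 or _b are one class to them, and where a whole thing is asked for, a point or a joint stands for the part that bears it (a point fixed in the world has none). Each returns a list of dicts, best first, with "confidence" (0 to 1); they miss things now and then, are a little off and sometimes report something else, mostly with a low value. They report only what shows in the picture. A call takes as long as a camera call. They do not tell look-alikes from the thing itself.
- arm.regions_of(camera, target): "mask" (420x560 bool, what is visible of it).
- arm.place_of(camera, target): "centre" ([x, y, z] in mm, in the coordinates of the camera as it stood for that picture, good to about 4 mm: a listed point, or the origin of a listed thing).
The state is a dict: "clock": time; "joints": joint angles; "joint_vel": joint speeds; "joint_efforts": joint torques, N m; "position": TCP position; "ee_rot": TCP orientation; "contact_force": force on the tool from outside, world axes, zero at the start; "wrist_torque": the same for the moment, N m; "gripper_width": finger opening in mm.
Only numpy, scipy, OpenCV 4.12 (cv2) and the standard library are available. Lean on these libraries where they do the work, as an engineer would, in place of code of your own. Each camera call takes 0.05 s, during which the arm holds its last target.

## Task

Fit the loose crank fully down onto the square shaft end of the slide table and wind it clockwise, seen from above, until the carriage's pointer is lined up with the fixed gauge beside the rail; move the carriage by the crank only. Then take the crank off and lay it flat in its empty cut-out in the tool tray, leaving the other tools in the tray alone.

Things in the scene. Friction and masses are not known exactly. Their poses are not given: they have to be found in the camera images.
- crank: The loose dark-steel crank, about 0.3 kg, on the bench, knob up. Origin: centre of its underside, on the socket axis; x along the arm to the knob, z up. Hub 36 x 36 x 26 mm high; square socket 16 mm wide, 24 mm deep, open below, flats parallel to x and y. Flat arm 16 mm wide, 10 mm thick, level with the underside, ending in a 22 mm disc 60 mm from the origin. Mass centre near the hub.
- crank_boss (a point): Middle of the square grip boss on top of the crank's hub, on the socket axis, 41 mm above the underside. The boss is 24 x 24 mm, from 26 to 56 mm above the underside, flats parallel to the crank's x and y.
- crank_knob (a point): Middle of the crank's upright black knob: diameter 20 mm, from 10 to 50 mm above the crank's underside, centred 60 mm from the socket axis; this point is 30 mm above the underside. The knob does not spin on the arm.
- shaft: The upright square shaft end on the grey gearbox. Origin: on its axis at the top of the 32 mm round collar where the crank's underside rests when fully down, 68 mm above the bench; z up, x, y parallel to the flats. Clockwise from above moves the carriage away from the shaft, 20 mm per turn, over 3 turns possible; friction 0.08 N m, stays where it is left. Gearbox 90 x 80 mm, top 60 mm above the bench.
- shaft_top (a point): Top of the square shaft end, 22 mm above the collar. The square is 14 mm wide (over its top 6 mm it tapers to 9 mm), so the crank fits in any of four orientations with 1 mm play per side and turns about 0.15 rad free before it drives.
- carriage: The aluminium carriage, 56 x 74 mm, on the slide table's rails, carrying a round blue-grey printed housing (42 mm diameter, top 76 mm above the bench). Origin: centre of its underside, 28 mm above the bench; x points along the rail away from the shaft. It starts 115 mm from the shaft axis. It moves only as the shaft turns.
- carriage_pointer (a point): Tip of the steel pointer blade (5 mm wide) on the carriage's side, 50 mm from the rail's centre line, 44 mm above the bench; on the carriage's middle line.
- gauge: The fixed steel gauge post standing beside the rail, 42 mm high, with a 5 mm wide blade pointing at the carriage. Origin: on the bench in line with the blade's middle, 52 mm from the rail's centre line; x parallel to the rail, away from the shaft. It stands 28 to 44 mm further along than the pointer at the start. Lined up means that the pointer's x in this frame is 0.
- tray: The fixed shadow tray, 190 (x) x 200 (y) mm, 20 mm high, dark with three cut-outs 12 mm deep; two hold a spanner and a screwdriver, the keyhole-shaped one is empty. Origin: centre of the underside, z up.
- pocket (a point): Floor of the empty cut-out, where the crank's origin belongs, 8 mm above the bench; x points the way the crank's arm must point. The cut-out is 42 x 42 mm around this point, with a slot 28 mm wide running along x to 75 mm from this point, so about 3 mm play all round.
- pocket_knob (a point): Where the middle of the crank's knob comes when it lies in its cut-out: 60 mm along x from the pocket point and 30 mm above it.
- spanner: The steel spanner lying in the tray's middle cut-out, 150 mm long, 8 mm thick; origin at its middle. Not to be moved.
- driver: The black-handled screwdriver lying in the tray's outer cut-out, 160 mm long, handle 26 mm thick; origin at its middle. Not to be moved.
There are look-alikes about, which are no part of the job. What is shaped like the crank but purple or turquoise is not meant.

How it is judged:
By the outcome, as a careful person would: the job done as asked, in the order asked, and still so for the second after the job is handed in, with the robot touching nothing.
It also fails if it takes over 72 s, if anything falls off the work surface, if the arm or the gripper's body presses on something with over 40 N, if the wrist force passes 120 N, or if a joint passes its speed limit or range.

## Working session

There is one attempt and no reset: what is moved stays moved. The work goes in short steps, Python scripts to look and compute and a tool call to move; the robot and the scene stay as the last step left them, time stands still between calls to the robot, and variables do not carry over. Pictures are saved under pics/ and viewed, and the job is handed in when it is done.

Besides the shell and the picture viewer there is one more tool, called after ">>>" as name(argument=value, ...) on one line, values as JSON. arm_command: Moves the arm, as the interface text tells. Its arguments: {"type":"object","properties":{"commands":{"type":"array"},"jaw":{"type":"number"}},"required":["commands"]}

```bash
ls; mkdir -p pics; cat > h.py <<'E'
import numpy as np, cv2
from bench import arm
def snap(c,n):
    im=arm.get_image(c); cv2.imwrite(f'pics/{n}.png',im[:,:,::-1]); return im
def w(c,p):
    T=np.array(arm.camera_info(c)["world_from_camera"]); return (T@np.r_[p,1])[:3]
def pix(c,P):
    i=arm.camera_info(c);T=np.linalg.inv(np.array(i["world_from_camera"]));q=(T@np.r_[P,1])[:3];q=np.array(i["camera_matrix"])@q;return q[:2]/q[2]
def ray(c,u,v,z):
    i=arm.camera_info(c);T=np.array(i["world_from_camera"]);d=T[:3,:3]@np.linalg.inv(np.array(i["camera_matrix"]))@np.array([u,v,1.]);o=T[:3,3];return o+d*(z-o[2])/d[2]
E
python3 - <<'E'
from h import *
snap('scene','s0');snap('top','t0')
for c in ('scene','top'):
  print(c,np.round(arm.camera_info(c)["world_from_camera"],2).tolist())
  for n in ['crank','crank_boss','crank_knob','shaft_top','carriage_pointer','gauge','tray','pocket','pocket_knob','carriage']:
    print(n,[(np.round(w(c,d["centre"])).tolist(),round(d["confidence"],2)) for d in arm.place_of(c,n)])
s=arm.read_state();print(s)
E
```

```text
pics
scene [[-0.33, 0.79, -0.52, 1106.08], [0.95, 0.27, -0.18, 206.64], [-0.01, -0.55, -0.83, 956.33], [0.0, 0.0, 0.0, 1.0]]
crank [([712.0, -137.0, 1.0], 0.78), ([618.0, 1.0, 4.0], 0.6), ([427.0, 85.0, 1.0], 0.55)]
crank_boss [([429.0, 82.0, 39.0], 0.86), ([708.0, -136.0, 44.0], 0.69)]
crank_knob [([669.0, -90.0, 31.0], 0.95), ([671.0, 27.0, 29.0], 0.91), ([375.0, 101.0, 31.0], 0.73)]
shaft_top [([510.0, 245.0, 93.0], 0.7)]
carriage_pointer [([629.0, 277.0, 45.0], 0.9), ([619.0, 229.0, 23.0], 0.46)]
gauge [([661.0, 268.0, -1.0], 0.58)]
tray [([520.0, -259.0, -5.0], 0.6)]
pocket [([493.0, -201.0, 10.0], 0.69), ([629.0, 278.0, 44.0], 0.19)]
pocket_knob [([555.0, -203.0, 40.0], 0.94)]
carriage [([618.0, 231.0, 26.0], 0.81)]
top [[-0.03, -1.0, 0.08, 463.28], [-1.0, 0.03, -0.01, 13.36], [0.01, -0.08, -1.0, 1235.65], [0.0, 0.0, 0.0, 1.0]]
crank [([619.0, 2.0, 2.0], 0.82), ([432.0, 85.0, 1.0], 0.78)]
crank_boss [([429.0, 83.0, 40.0], 0.62), ([617.0, 2.0, 36.0], 0.58)]
crank_knob [([377.0, 104.0, 30.0], 0.95), ([666.0, -97.0, 29.0], 0.85), ([674.0, 31.0, 26.0], 0.58)]
shaft_top [([510.0, 24
[... 315 characters left out ...]
: array([-1.08242381e+00,  3.84679410e-01,  7.85912700e-03, -1.02996152e-05,
       -1.19396741e+00, -2.58584220e-01]), 'joint_vel': array([ 1.42672535e-04,  3.53538168e-04,  1.93112502e-03,  1.28810767e-05,
       -8.11520978e-04, -1.06551050e-03]), 'joint_efforts': array([ 3.71293809e-04, -3.92100763e+01,  1.88617891e+01,  4.19071421e+00,
       -2.97250253e-04, -5.63487134e-06]), 'position': array([ 142.36473153, -608.53713879,  231.30695561]), 'ee_rot': array([-1.14639654e-01,  9.93407142e-01, -2.27240520e-06,  6.03351383e-06]), 'contact_force': array([0.4534166 , 0.28305153, 0.31271833]), 'wrist_torque': array([-0.0044996 , -0.00295265, -0.10531607]), 'gripper_width': 85.58022563745777}
```

View pics/s0.png

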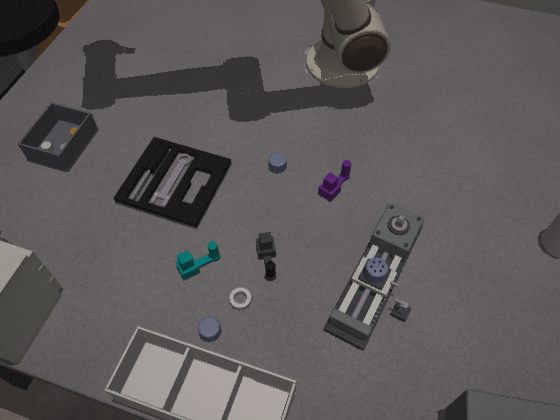

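View pics/t0.png

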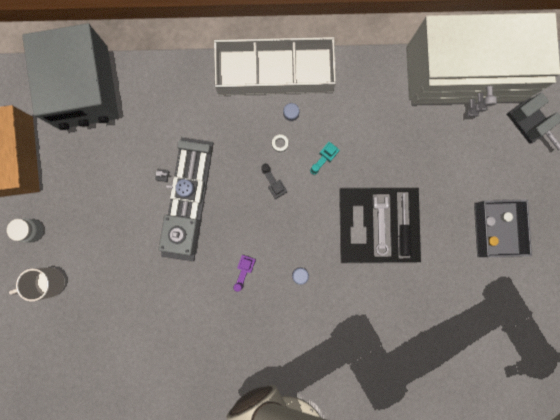

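```bash
python3 - <<'E'
from h import *
s=cv2.imread('pics/s0.png');t=cv2.imread('pics/t0.png')
def crop(im,x,y,w_,h_,k): return cv2.resize(im[y:y+h_,x:x+w_],None,fx=k,fy=k,interpolation=cv2.INTER_CUBIC)
a=crop(s,225,215,70,80,5);b=crop(t,245,150,70,80,5)
cv2.imwrite('pics/c0.png',cv2.convertScaleAbs(np.hstack([a,b]),alpha=1.6,beta=20))
a=crop(s,320,195,110,150,4);b=crop(t,145,130,80,150,4)
cv2.imwrite('pics/g0.png',np.hstack([a,b]))
a=crop(s,110,130,130,100,3);b=crop(t,330,180,100,100,3)
cv2.imwrite('pics/p0.png',cv2.convertScaleAbs(np.hstack([a,b]),alpha=2,beta=10))
E
```

```text
(no output)
```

View pics/c0.png

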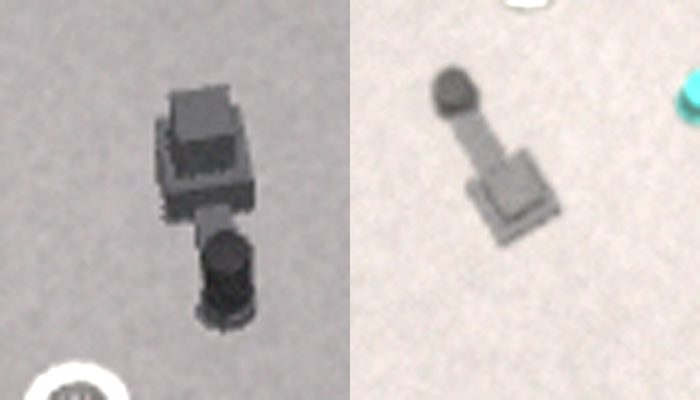

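View pics/g0.png

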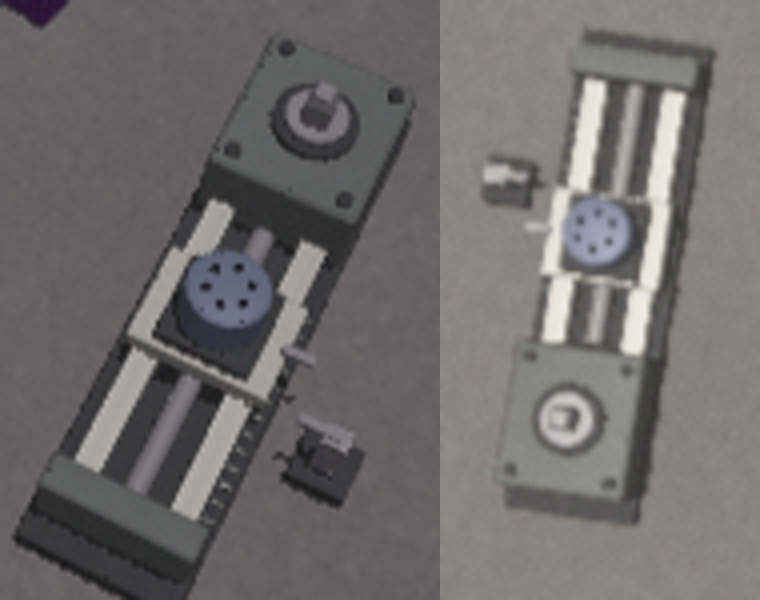

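View pics/p0.png

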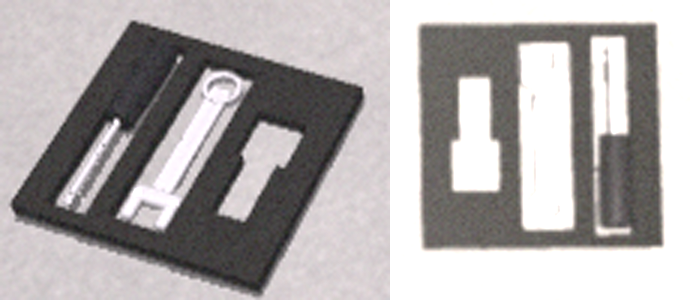

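```bash
python3 - <<'E'
from h import *
s=cv2.imread('pics/s0.png');t=cv2.imread('pics/t0.png')
def crop(im,x,y,w_,h_,k): return cv2.resize(im[y:y+h_,x:x+w_],None,fx=k,fy=k,interpolation=cv2.INTER_CUBIC)
a=crop(s,385,205,30,36,13);b=crop(t,160,217,30,36,13)
cv2.imwrite('pics/sh0.png',np.hstack([a,b]))
a=crop(s,380,265,36,60,10);b=crop(t,145,160,44,60,10)
cv2.imwrite('pics/ga0.png',np.hstack([a,b]))
E
```

```text
(no output)
```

View pics/sh0.png

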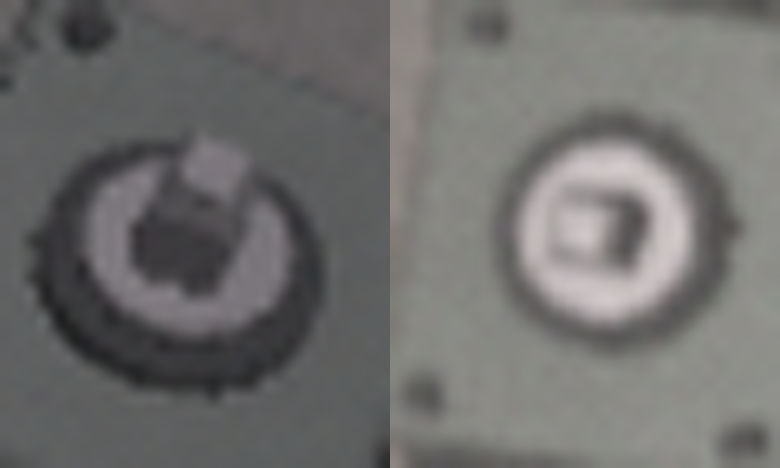

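View pics/ga0.png

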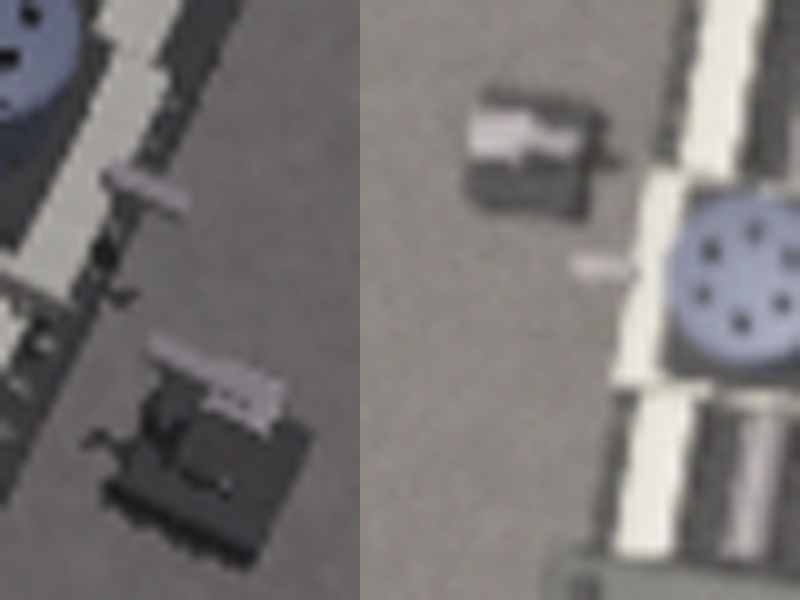

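```bash
python3 - <<'E'
from h import *
P=lambda c,u,v,z:np.round(ray(c,u,v,z),1)
# cubic resize: px = (X+.5)/k-.5+off
def q(X,off,k): return (X+.5)/k-.5+off
print('collar',P('top',q(215,160,13),q(230,217,13),68),P('scene',q(188,385,13),q(235,205,13),68))
hs=[(530,356),(627,370),(511,470),(609,484)]
H=[P('top',q(x-440,145,4),q(y,130,4),60) for x,y in hs];print('holes top',H,np.mean(H,0))
hs2=[(286,47),(396,96),(232,149),(344,200)]
H2=[P('scene',q(x,320,4),q(y,195,4),60) for x,y in hs2];print('holes scene',H2,np.mean(H2,0))
for H,i in((H,((0,2),(1,3),(0,1),(2,3))),(H2,((2,0),(3,1),(2,3),(0,1)))):
  for a,b in i: d=H[a]-H[b];print(np.round(d,1),round(np.arctan2(d[1],d[0]),3))
# pointer tips / gauge
print('ptr', P('top',q(573-360,145,10),q(264,160,10),44),P('scene',q(186,380,10),q(206,265,10),44))
print('gauge tip', P('top',q(585-360,145,10),q(141,160,10),42),P('scene',q(150,380,10),q(345,265,10),42))
print('gauge base', P('top',q(470-360,145,10),q(135,160,10),42),P('scene',q(283,380,10),q(390,265,10),42))
# crank boss top corners z=56 and knob top z=50
print('boss top', P('top',q(518-350,245,5),q(182,150,5),56),P('scene',q(204,225,5),q(116,215,5),56))
print('knob top', P('top',q(457-350,245,5),q(89,150,5),50),P('scene',q(229,225,5),q(243,215,5),50))
# pocket corners at z=20 (edge of top)
T=[(459,79),(492,79),(492,141),(499,141),(499,190),(452,190),(452,141),(459,141)]
print('pocket top',[P('top',q(x-390,330,3),q(y,180,3),20)[:2].tolist() for x,y in T])
S=[(258,121),(303,127),(293,160),(279,162),(245,218),(218,213),(243,160),(246,150)]
print('pocket sc',[P('scene',q(x,110,3),q(y,130,3),20)[:2].tolist() for x,y in S])
E
```

```text
collar [508.4 249.2  68. ] [504.3 247.8  68. ]
holes top [array([547.3, 272.1,  60. ]), array([537.1, 213.3,  60. ]), array([478.5, 284.3,  60. ]), array([468.2, 225.2,  60. ])] [507.775 248.725  60.   ]
holes scene [array([464.9, 224.5,  60. ]), array([476.5, 284.1,  60. ]), array([534.5, 212. ,  60. ]), array([545.5, 271.2,  60. ])] [505.35 247.95  60.  ]
[ 68.8 -12.2   0. ] -0.176
[ 68.9 -11.9   0. ] -0.171
[10.2 58.8  0. ] 1.399
[10.3 59.1  0. ] 1.398
[ 69.6 -12.5   0. ] -0.178
[ 69.  -12.9   0. ] -0.185
[-11.  -59.2   0. ] -1.755
[-11.6 -59.6   0. ] -1.763
ptr [629.8 277.8  44. ] [628.5 276.6  44. ]
gauge tip [660.9 275.   42. ] [658.1 276.2  42. ]
gauge base [663.2 303.5  42. ] [659.  301.9  42. ]
boss top [620.1  -0.7  56. ] [618.1   1.8  56. ]
knob top [668.3  28.1  50. ] [666.   29.3  50. ]
pocket top [[568.5, -188.2], [567.7, -216.2], [515.3, -213.8], [515.1, -219.8], [474.0, -217.9], [475.2, -178.4], [516.3, -180.1], [516.1, -186.0]]
pocket sc [[481.3, -218.2], [475.6, -183.4], [506.7, -178.2], [511.8, -187.4], [566.3, -190.5], [568.6, -211.0], [518.7, -213.7], [509.4, -215.4]]
```

```bash
cat > fit.py <<'E'
from h import *
from scipy.optimize import minimize
def box(x0,x1,y0,y1,z0,z1): return np.array([[x,y,z] for x in(x0,x1) for y in(y0,y1) for z in(z0,z1)],float)
def cyl(cx,r,z0,z1): 
    a=np.linspace(0,2*np.pi,25)[:-1]; return np.array([[cx+r*np.cos(t),r*np.sin(t),z] for t in a for z in(z0,z1)])
CR=[box(-18,18,-18,18,0,26),box(-12,12,-12,12,26,56),box(0,60,-8,8,0,10),cyl(60,11,0,10),cyl(60,10,10,50)]
def render(c,parts,x,y,yaw,z,off,size,k=4):
    m=np.zeros((size[1]*k,size[0]*k),np.uint8);R=np.array([[np.cos(yaw),-np.sin(yaw),0],[np.sin(yaw),np.cos(yaw),0],[0,0,1]])
    for p in parts:
        q=np.array([pix(c,R@v+[x,y,z]) for v in p]); q=((q+.5-off)*k-.5)
        cv2.fillConvexPoly(m,cv2.convexHull(np.round(q*16).astype(np.int32)),255,shift=4)
    return cv2.resize(m,size,interpolation=cv2.INTER_AREA)/255.
def fitcrank(c,im,off,size,p0,z=0,thr=None):
    g=im[off[1]:off[1]+size[1],off[0]:off[0]+size[0]].astype(float).mean(2)
    bg=np.median(g); fg=np.percentile(g,3); t=np.clip((bg-8-g)/(bg-8-fg-12),0,1); t=np.where(g<bg-16,1,np.clip((bg-4-g)/12,0,1))
    f=lambda p:((render(c,CR,p[0],p[1],p[2]/30,z,np.array(off),size)-t)**2).sum()
    r=minimize(f,[p0[0],p0[1],p0[2]*30],method='Nelder-Mead',options=dict(initial_simplex=[[p0[0],p0[1],p0[2]*30],[p0[0]+6,p0[1],p0[2]*30],[p0[0],p0[1]+6,p0[2]*30],[p0[0],p0[1],p0[2]*30+5]],xatol=.05,fatol=.05))
    return r.x[0],r.x[1],r.x[2]/30,r.fun,t.sum()
E
python3 - <<'E'
from fit import *
s=cv2.imread('pics/s0.png');t=cv2.imread('pics/t0.png')
print(np.round(fitcrank('scene',s,(245,225),(40,58),(619,1,.5)),3))
print(np.round(fitcrank('top',t,(255,158),(36,46),(619,1,.5)),3))
# shaft overlays
out=[]
for c,im,off,ctr in(('scene',s,(385,205),(505,248)),('top',t,(160,217),(508,248.9))):
  row=[]
  for yaw in(-.35,-.176,0,.2):
    k=10;a=cv2.resize(im[off[1]:off[1]+30,off[0]:off[0]+28][:, :19 if 0 else 28],None,fx=k,fy=k,interpolation=cv2.INTER_CUBIC)
    for h,z,col in((4.5,90,(0,0,255)),(7,84,(0,255,0)),(7,68,(255,128,0))):
      q=np.array([pix(c,[ctr[0]+h*(np.cos(yaw)*u-np.sin(yaw)*v),ctr[1]+h*(np.sin(yaw)*u+np.cos(yaw)*v),z]) for u,v in((1,1),(1,-1),(-1,-1),(-1,1))])
      cv2.polylines(a,[np.round((q+.5-off)*k-.5).astype(np.int32)],True,col,1)
    row.append(a[60:270,40:235])
  out.append(np.hstack(row))
cv2.imwrite('pics/shy.png',np.vstack(out))
E
```

```text
Traceback (most recent call last):
  File "fit.py", line 17, in fitcrank
    r=minimize(f,[p0[0],p0[1],p0[2]*30],method='Nelder-Mead',options=dict(initial_simplex=[[p0[0],p0[1],p0[2]*30],[p0[0]+6,p0[1],p0[2]*30],[p0[0],p0[1]+6,p0[2]*30],[p0[0],p0[1],p0[2]*30+5]],xatol=.05,fatol=.05))
  File "fit.py", line 16, in <lambda>
    f=lambda p:((render(c,CR,p[0],p[1],p[2]/30,z,np.array(off),size)-t)**2).sum()
                 ~~~~~~^^^^^^^^^^^^^^^^^^^^^^^^^^^^^^^^^^^^^^^^^^^^^
  File "fit.py", line 10, in render
    q=np.array([pix(c,R@v+[x,y,z]) for v in p]); q=((q+.5-off)*k-.5)
                ~~~^^^^^^^^^^^^^^^
  File "h.py", line 8, in pix
    i=arm.camera_info(c);T=np.linalg.inv(np.array(i["world_from_camera"]));q=(T@np.r_[P,1])[:3];q=np.array(i["camera_matrix"])@q;return q[:2]/q[2]
ValueError: time passes only in moves, steps and waits
```

Cache the camera info.

```bash
cat >> h.py <<'E'
import pickle,os
if not os.path.exists('cam.pkl'): pickle.dump({c:{k:np.array(v) for k,v in arm.camera_info(c).items() if k in("camera_matrix","world_from_camera")} for c in('scene','top')},open('cam.pkl','wb'))
_C=pickle.load(open('cam.pkl','rb'))
def w(c,p): return (_C[c]["world_from_camera"]@np.r_[p,1])[:3]
def pix(c,P):
    i=_C[c];q=i["camera_matrix"]@(np.linalg.inv(i["world_from_camera"])@np.r_[P,1])[:3];return q[:2]/q[2]
def ray(c,u,v,z):
    T=_C[c]["world_from_camera"];d=T[:3,:3]@np.linalg.inv(_C[c]["camera_matrix"])@np.array([u,v,1.]);o=T[:3,3];return o+d*(z-o[2])/d[2]
E
python3 - <<'E'
from fit import *
s=cv2.imread('pics/s0.png');t=cv2.imread('pics/t0.png')
print(np.round(fitcrank('scene',s,(245,225),(40,58),(619,1,.5)),3))
print(np.round(fitcrank('top',t,(255,158),(36,46),(619,1,.5)),3))
out=[]
for c,im,off,ctr in(('scene',s,(385,205),(505,248)),('top',t,(160,217),(508,248.9))):
  row=[]
  for yaw in(-.35,-.176,0,.2):
    k=10;a=cv2.resize(im[off[1]:off[1]+30,off[0]:off[0]+28],None,fx=k,fy=k,interpolation=cv2.INTER_CUBIC)
    for h,z,col in((4.5,90,(0,0,255)),(7,84,(0,255,0)),(7,68,(255,128,0))):
      q=np.array([pix(c,[ctr[0]+h*(np.cos(yaw)*u-np.sin(yaw)*v),ctr[1]+h*(np.sin(yaw)*u+np.cos(yaw)*v),z]) for u,v in((1,1),(1,-1),(-1,-1),(-1,1))])
      cv2.polylines(a,[np.round((q+.5-off)*k-.5).astype(np.int32)],True,col,1)
    row.append(a[60:270,40:235])
  out.append(np.hstack(row))
cv2.imwrite('pics/shy.png',np.vstack(out))
E
```

```text
[6.17327e+02 1.78000e-01 5.07000e-01 2.67430e+01 7.13278e+02]
[6.17480e+02 1.56900e+00 5.07000e-01 2.83610e+01 4.41917e+02]
```

View pics/shy.png

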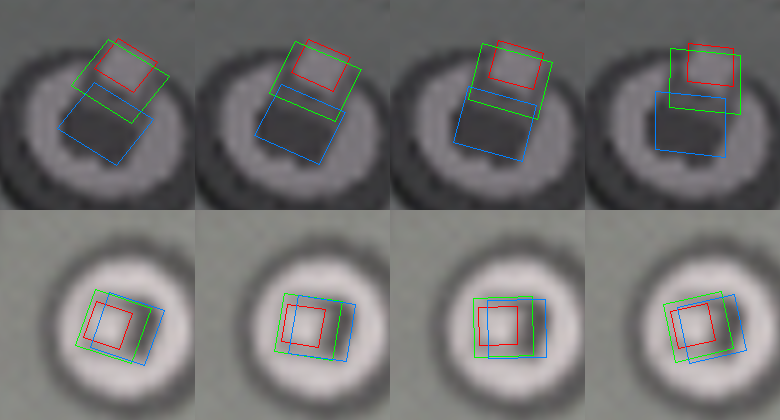

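```bash
cat > plan.py <<'E'
import sys,numpy as np
from bench import arm
from scipy.spatial.transform import Rotation as R
# usage: plan.py x y z thetay(rad) n_rows [maxmm]   theta: signed remaining turn by j6 continuity
def go(x,y,z,dth_abs=None,rows=5,maxmm=48,maxdeg=8.5):
    s=arm.read_state();M=R.from_quat(s["ee_rot"]).as_matrix();p=np.array(s["position"])
    th=np.arctan2(M[1,1],M[0,1])
    j=s["joints"]
    print('t',round(s["clock"],2),'p',np.round(p,1),'thy',round(th,3),'j1,j6',np.round(j[[0,5]],3),'F',np.round(s["contact_force"],1),'T',np.round(s["wrist_torque"],2),'g',round(s["gripper_width"],1))
    if x is None:return
    t=np.array([x,y,z],float)
    roll=0 if dth_abs is None else -np.degrees(dth_abs) # dth_abs = remaining change in theta(ccw +), applied cw-roll
    out=[];c=th
    for i in range(rows):
        d=t-p;n=np.linalg.norm(d);st=d if n<maxmm else d*maxmm/n
        left=rows-i
        rr=np.clip(roll,-maxdeg,maxdeg)
        ty=np.array([np.cos(c),np.sin(c),0]);tz=np.array([0,0,-1.]);tx=np.cross(ty,tz)
        out+=[round(float(st@tx)/1000,4),round(float(st@ty)/1000,4),round(float(st@tz)/1000,4),round(float(rr),2)]
        p=p+st;c-=np.radians(rr);roll-=rr
    print('rows',out,'left',np.round(t-p,1),round(roll,1))
if __name__=="__main__":
    a=sys.argv[1:]
    if not a: go(None,0,0)
    else: go(*[float(v) for v in a[:3]],dth_abs=float(a[3]) if len(a)>3 else None,rows=int(a[4]) if len(a)>4 else 5,maxmm=float(a[5]) if len(a)>5 else 48)
E
python3 plan.py 617.4 0.9 160 3.42
```

```text
t 1.1 p [ 142.4 -608.5  231.3] thy 1.801 j1,j6 [-1.082 -0.259] F [0.5 0.3 0.3] T [-0.   -0.   -0.11] g 85.6
rows [-0.0372, 0.03, 0.0044, -8.5, -0.0412, 0.0242, 0.0044, -8.5, -0.0443, 0.0178, 0.0044, -8.5, -0.0465, 0.0111, 0.0044, -8.5, -0.0476, 0.0041, 0.0044, -8.5] left [328.1 420.9 -49.3] -153.5
```

>>> arm_command(commands=[-0.037,0.03,0.004,-8.5,-0.041,0.024,0.004,-8.5,-0.044,0.018,0.004,-8.5,-0.0465,0.011,0.004,-8.5,-0.0475,0.004,0.004,-8.5], jaw=0.6)

```text
clock: 1.6
position: [288.7, -418.8, 209.8]
ee_rot: [-0.471, 0.882, -0.001, -0.001]
contact_force: [1.4, -0.3, -0.3]
gripper_width: 51.3
```

```bash
python3 - <<'E'
from plan import *
s=arm.read_state();M=R.from_quat(s["ee_rot"]).as_matrix();th=np.arctan2(M[1,1],M[0,1])
go(617.4,.9,160,5.22-th%(2*np.pi),rows=5)
E
```

```text
t 1.6 p [ 288.7 -418.8  209.8] thy 2.551 j1,j6 [-0.646  0.055] F [ 1.4 -0.3 -0.3] T [-0.05 -0.14  0.01] g 51.3
rows [-0.0477, -0.0035, 0.0045, -8.5, -0.0466, -0.0106, 0.0045, -8.5, -0.0445, -0.0173, 0.0045, -8.5, -0.0415, -0.0237, 0.0045, -8.5, -0.0375, -0.0296, 0.0045, -8.5] left [181.4 231.6 -27.5] -110.4
```

>>> arm_command(commands=[-0.0475,-0.0035,0.0045,-8.5,-0.0465,-0.0105,0.0045,-8.5,-0.0445,-0.0175,0.0045,-8.5,-0.0415,-0.0235,0.0045,-8.5,-0.0375,-0.0295,0.0045,-8.5])

```text
clock: 2.1
position: [440.0, -222.2, 188.2]
ee_rot: [0.762, -0.648, 0.004, 0.0]
contact_force: [1.1, -1.3, 0.1]
gripper_width: 51.6
```

```bash
cat > pt.py <<'E'
import sys
from plan import *
# pt.py x y z theta_abs(continuous, = j1+j6+pi) maxmm
a=[float(v) for v in sys.argv[1:]]
s=arm.read_state();j=s["joints"];M=R.from_quat(s["ee_rot"]).as_matrix();th=np.arctan2(M[1,1],M[0,1])
cont=j[0]+j[5]+np.pi; cont=th+2*np.pi*round((cont-th)/(2*np.pi))
tilt=np.degrees(np.arccos(-M[2,2])); print('cont',round(cont,3),'tilt deg',round(tilt,2))
go(a[0],a[1],a[2],a[3]-cont,maxmm=a[4] if len(a)>4 else 48)
E
python3 pt.py 617.4 .9 160 5.22
```

```text
cont 3.302 tilt deg 0.44
t 2.1 p [ 440.  -222.2  188.2] thy -2.981 j1,j6 [-0.135  0.292] F [ 1.1 -1.3  0.1] T [-0.05 -0.1   0.03] g 51.6
rows [-0.0322, -0.0353, 0.0047, -8.5, -0.0266, -0.0397, 0.0047, -8.5, -0.0204, -0.0432, 0.0047, -8.5, -0.0138, -0.0457, 0.0047, -8.5, -0.0069, -0.0473, 0.0047, -8.5] left [28.8 36.2 -4.6] -67.4
```

>>> arm_command(commands=[-0.032,-0.0355,0.0045,-8.5,-0.0265,-0.0395,0.0045,-8.5,-0.0205,-0.043,0.0045,-8.5,-0.014,-0.0455,0.0045,-8.5,-0.007,-0.0475,0.0045,-8.5])

```text
clock: 2.6
position: [593.0, -25.7, 166.9]
ee_rot: [0.946, -0.324, 0.006, 0.001]
contact_force: [0.6, -0.5, 0.8]
gripper_width: 51.5
```

```bash
python3 pt.py 617.4 .9 160 5.22;python3 -c "
from bench import arm;print(arm.read_state()['joints'])"
```

```text
cont 4.052 tilt deg 0.65
t 2.6 p [593.  -25.7 166.9] thy -2.231 j1,j6 [0.233 0.672] F [ 0.6 -0.5  0.8] T [-0.1  -0.1   0.04] g 51.5
rows [0.003, -0.036, 0.0069, -8.5, -0.0, -0.0, 0.0, -8.5, 0.0, 0.0, 0.0, -8.5, 0.0, 0.0, 0.0, -8.5, 0.0, 0.0, 0.0, -8.5] left [0. 0. 0.] -24.4
[ 0.23349683  0.37929473 -0.17526226  0.00964687 -1.008368    0.6722292 ]
```

>>> arm_command(commands=[0.0015,-0.018,0.0035,-8.5,-0.0015,-0.018,0.0035,-8.5,0,0,0,-8.5,0,0,0,-8.5,0,0,0,-8.5])

```text
clock: 3.1
position: [617.7, 12.7, 157.3]
ee_rot: [0.999, 0.045, 0.005, 0.003]
contact_force: [0.5, 0.5, -0.3]
gripper_width: 51.2
```

```bash
python3 pt.py 617.4 .9 110 5.22
```

```text
cont 4.803 tilt deg 0.67
t 3.1 p [617.7  12.7 157.3] thy -1.481 j1,j6 [0.287 1.369] F [ 0.5  0.5 -0.3] T [ 0.03  0.01 -0.02] g 51.2
rows [-0.0014, 0.0115, 0.0466, -8.5, -0.0, 0.0002, 0.0007, -8.5, 0.0, 0.0, 0.0, -6.92, 0.0, 0.0, 0.0, 0.0, 0.0, 0.0, 0.0, 0.0] left [0. 0. 0.] 0.0
```

>>> arm_command(commands=[-0.0007,0.006,0.018,-8,0,0.0055,0.018,-8,0,0,0.011,-8,0,0,0,0,0,0,0,0])

```text
clock: 3.6
position: [620.7, 1.3, 110.1]
ee_rot: [0.966, 0.26, 0.005, 0.005]
contact_force: [0.1, 0.1, 0.8]
gripper_width: 51.5
```

```bash
python3 pt.py 617.4 .9 29 5.22 20
```

```text
cont 5.238 tilt deg 0.8
t 3.6 p [620.7   1.3 110.1] thy -1.045 j1,j6 [0.267 1.822] F [0.1 0.1 0.8] T [-0.01  0.04  0.  ] g 51.5
rows [-0.0008, -0.0003, 0.02, 1.04, -0.0008, -0.0003, 0.02, 0.0, -0.0008, -0.0003, 0.02, 0.0, -0.0008, -0.0003, 0.02, 0.0, -0.0, -0.0, 0.0011, 0.0] left [0. 0. 0.] 0.0
```

```bash
python3 - <<'E'
s=open('plan.py').read()
s=s.replace("ty=np.array([np.cos(c),np.sin(c),0]);tz=np.array([0,0,-1.]);tx=np.cross(ty,tz)","A=R.from_rotvec([0,0,c-th]).as_matrix()@M;tx,ty,tz=A.T")
open('plan.py','w').write(s)
E
python3 pt.py 617.4 .9 29 5.22 20
```

```text
cont 5.238 tilt deg 0.8
t 3.6 p [620.7   1.3 110.1] thy -1.045 j1,j6 [0.267 1.822] F [0.1 0.1 0.8] T [-0.01  0.04  0.  ] g 51.5
rows [-0.0009, -0.0005, 0.02, 1.04, -0.0009, -0.0005, 0.02, 0.0, -0.0009, -0.0005, 0.02, 0.0, -0.0009, -0.0005, 0.02, 0.0, -0.0001, -0.0, 0.0011, 0.0] left [0. 0. 0.] 0.0
```

>>> arm_command(commands=[-0.0009,-0.0005,0.016,1,-0.0009,-0.0005,0.016,0,-0.0009,-0.0005,0.016,0,-0.0009,-0.0005,0.016,0,0,0,0.012,0])

```text
clock: 4.1
position: [623.2, 2.3, 39.1]
ee_rot: [0.969, 0.246, 0.013, 0.005]
contact_force: [-0.1, 0.9, 0.2]
gripper_width: 51.5
```

```bash
python3 pt.py 617.4 .9 29 5.22 20
```

```text
cont 5.209 tilt deg 1.58
t 4.1 p [623.2   2.3  39.1] thy -1.075 j1,j6 [0.268 1.787] F [-0.1  0.9  0.2] T [0.03 0.13 0.06] g 51.5
rows [-0.006, -0.0017, 0.01, -0.65, 0.0, -0.0, -0.0, 0.0, 0.0, 0.0, 0.0, 0.0, 0.0, 0.0, 0.0, 0.0, 0.0, 0.0, 0.0, 0.0] left [0. 0. 0.] 0.0
```

>>> arm_command(commands=[-0.003,-0.001,0,0,0,0,0,0,0,0,0,0,0,0,0,0,-0.003,-0.0007,0.01,-0.6])

```text
clock: 4.6
position: [620.1, 1.5, 32.1]
ee_rot: [0.968, 0.25, 0.016, 0.006]
contact_force: [0.6, 0.4, 0.4]
gripper_width: 51.5
```

```bash
python3 pt.py 617.4 .9 29 5.22 20; python3 -c "
from h import *
snap('scene','s1')"; python3 pt.py 617.4 .9 29 5.22 20
```

```text
cont 5.218 tilt deg 1.97
t 4.6 p [620.1   1.5  32.1] thy -1.066 j1,j6 [0.269 1.794] F [0.6 0.4 0.4] T [-0.03  0.07  0.04] g 51.5
rows [-0.0028, -0.0008, 0.003, -0.14, 0.0, 0.0, 0.0, 0.0, 0.0, 0.0, 0.0, 0.0, 0.0, 0.0, 0.0, 0.0, 0.0, 0.0, 0.0, 0.0] left [0. 0. 0.] 0.0
cont 5.217 tilt deg 1.64
t 4.65 p [617.4   1.   29.2] thy -1.066 j1,j6 [0.269 1.794] F [-0.9 -0.3 -2.3] T [ 0.01  0.24 -0.08] g 51.1
rows [-0.0001, 0.0001, 0.0002, -0.17, 0.0, 0.0, 0.0, 0.0, 0.0, 0.0, 0.0, 0.0, 0.0, 0.0, 0.0, 0.0, 0.0, 0.0, 0.0, 0.0] left [0. 0. 0.] 0.0
```

>>> arm_command(commands=[0,0,0,0,0,0,0,0,0,0,0,0,0,0,0,0,0,0,0,0], jaw=0.0)

```text
clock: 5.15
position: [616.5, 0.8, 28.6]
ee_rot: [0.968, 0.25, 0.012, 0.005]
contact_force: [-0.5, -0.2, 0.1]
gripper_width: 22.7
```

```bash
python3 -c "
from h import *
im=snap('scene','s1')
cv2.imwrite('pics/s1c.png',cv2.resize(im[180:320,180:360,::-1],None,fx=4,fy=4))"; python3 pt.py 617.4 .9 59 5.22 10
```

```text
cont 5.217 tilt deg 1.52
t 5.2 p [616.5   0.8  28.6] thy -1.066 j1,j6 [0.269 1.794] F [-0.6  0.7  0.5] T [0.05 0.08 0.02] g 23.3
rows [0.0005, 0.0003, -0.01, -0.18, 0.0005, 0.0003, -0.01, 0.0, 0.0005, 0.0003, -0.01, 0.0, 0.0, 0.0, -0.0004, 0.0, 0.0, 0.0, 0.0, 0.0] left [0. 0. 0.] 0.0
```

View pics/s1c.png

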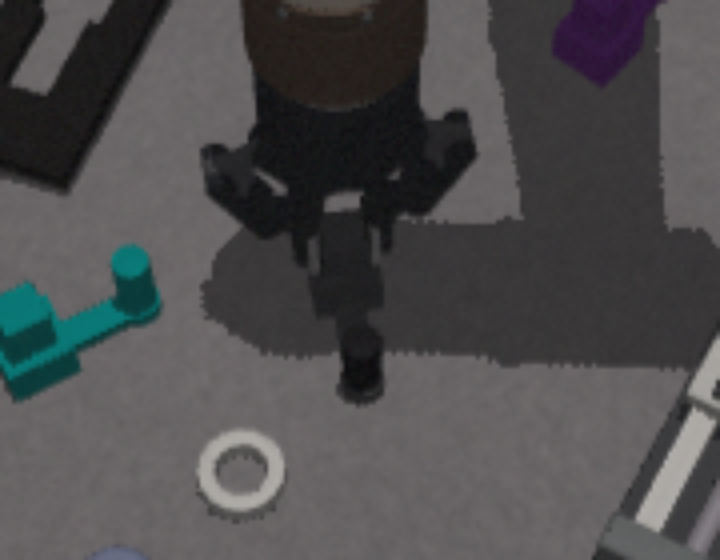

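>>> arm_command(commands=[0,0,-0.015,0,0,0,-0.03,0,0,0,-0.03,0,0,0,-0.03,0,0,0,-0.02,0])

```text
clock: 5.7
position: [606.6, 0.3, 147.5]
ee_rot: [0.969, 0.248, 0.001, 0.004]
contact_force: [1.4, -0.5, -3.5]
gripper_width: 23.4
```

```bash
python3 pt.py 506.8 248.5 150 6.107 45
```

```text
cont 5.214 tilt deg 0.42
t 5.7 p [6.066e+02 3.000e-01 1.475e+02] thy -1.07 j1,j6 [0.271 1.797] F [ 1.4 -0.5 -3.5] T [-0.01 -0.02 -0.03] g 23.4
rows [0.0053, -0.0447, -0.0007, -8.5, 0.0119, -0.0434, -0.0007, -8.5, 0.0182, -0.0412, -0.0007, -8.5, 0.0241, -0.038, -0.0007, -8.5, 0.0294, -0.0341, -0.0007, -8.5] left [-15.9  39.5   0.4] -8.7
```

Ascending undoes the tilt; weight −3.5 N confirms the crank is held.

>>> arm_command(commands=[0.005,-0.0445,-0.001,-8.5,0.012,-0.0435,-0.001,-8.5,0.018,-0.041,-0.001,-8.5,0.024,-0.038,-0.001,-8.5,0.029,-0.034,-0.001,-8.5])

```text
clock: 6.2
position: [519.1, 208.3, 150.1]
ee_rot: [0.811, 0.586, -0.001, 0.004]
contact_force: [1.1, 0.5, -3.9]
gripper_width: 22.7
```

```bash
python3 pt.py 506.8 248.5 150 6.107 20
```

```text
cont 5.964 tilt deg 0.42
t 6.2 p [519.1 208.3 150.1] thy -0.319 j1,j6 [0.675 2.142] F [ 1.1  0.5 -3.9] T [ 0.07 -0.09 -0.06] g 22.7
rows [0.0163, -0.0115, -0.0001, -8.2, 0.0178, -0.0091, -0.0001, 0.0, 0.0018, -0.0009, -0.0, 0.0, 0.0, 0.0, 0.0, 0.0, 0.0, 0.0, 0.0, 0.0] left [0. 0. 0.] 0.0
```

>>> arm_command(commands=[0.0105,-0.0095,0,-4,0.011,-0.0065,0,-3,0.005,-0.0025,0,-1,0,0,0,0,0,0,0,0])

```text
clock: 6.7
position: [502.1, 243.4, 145.7]
ee_rot: [0.763, 0.646, -0.005, 0.002]
contact_force: [0.3, -0.1, -3.5]
gripper_width: 23.3
```

```bash
python3 pt.py 506.8 248.5 150 6.107 20; python3 - <<'E'
from h import *
for c in('scene','top'):
  im=snap(c,c+'2');u,v=np.round(pix(c,[507,255,130])).astype(int);print(c,u,v)
  cv2.imwrite(f'pics/{c}2c.png',cv2.resize(im[v-45:v+45,u-60:u+60,::-1],None,fx=6,fy=6,interpolation=cv2.INTER_CUBIC))
  for n in('crank_knob','crank_boss','shaft_top'): print(n,[(np.round(w(c,d["centre"]),1).tolist(),round(d["confidence"],2)) for d in arm.place_of(c,n)])
E
python3 pt.py 506.8 248.5 150 6.107 20
```

```text
cont 6.117 tilt deg 0.65
t 6.7 p [502.1 243.4 145.7] thy -0.166 j1,j6 [0.744 2.229] F [ 0.3 -0.1 -3.5] T [-0.1  -0.   -0.03] g 23.3
rows [0.0057, 0.0038, -0.0044, 0.57, 0.0, 0.0, 0.0, 0.0, 0.0, 0.0, 0.0, 0.0, 0.0, 0.0, 0.0, 0.0, 0.0, 0.0, 0.0, 0.0] left [0. 0. 0.] 0.0
scene 408 208
crank_knob [([372.6, 101.2, 30.4], 0.88), ([667.2, -89.4, 31.4], 0.66), ([509.3, 298.3, 143.8], 0.6), ([619.3, 228.1, 28.7], 0.31), ([627.9, 279.6, 45.3], 0.19)]
crank_boss [([709.4, -136.6, 44.2], 0.86), ([427.8, 80.6, 41.1], 0.82), ([505.0, 242.2, 157.7], 0.55)]
shaft_top [([510.7, 243.7, 90.5], 0.52)]
top 168 234
crank_knob [([666.4, -94.6, 27.0], 0.6), ([379.2, 105.5, 26.0], 0.55)]
crank_boss [([708.4, -128.5, 39.3], 0.85), ([431.5, 81.4, 41.8], 0.68), ([507.0, 245.9, 152.2], 0.64)]
shaft_top []
cont 6.117 tilt deg 0.57
t 7.1 p [502.5 243.7 146.4] thy -0.166 j1,j6 [0.744 2.229] F [-0.3  0.5 -3.7] T [0.02 0.04 0.  ] g 22.9
rows [0.0054, 0.0034, -0.0037, 0.59, 0.0, 0.0, 0.0, 0.0, 0.0, 0.0, 0.0, 0.0, 0.0, 0.0, 0.0, 0.0, 0.0, 0.0, 0.0, 0.0] left [0. 0. 0.] 0.0
```

View pics/scene2c.png

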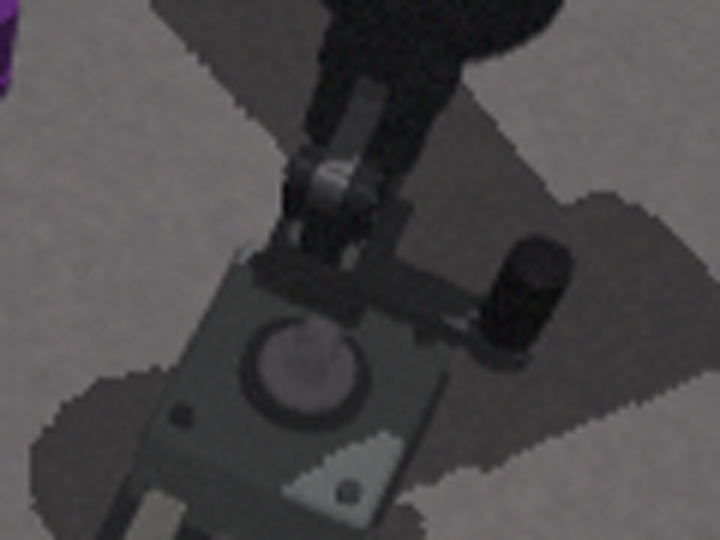

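View pics/top2c.png

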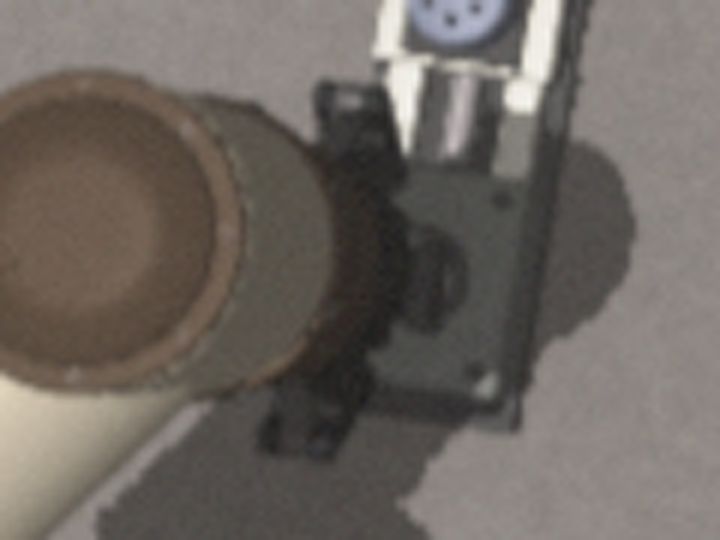

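```bash
python3 - <<'E'
from h import *
def q(X,off,k=6): return (X+.5)/k-.5+off
print('knob top',ray('scene',q(543,348),q(262,163),167.8))
print('predicted knobtop px',[(pix('scene',[502.5+a+9.9,243.7+59.2,167.8])-[348,163])*6 for a in(0,)])
for nm,(x,y) in {'hub left':(-18,-18)}.items(): pass
th=1.405
im=cv2.imread('pics/scene2c.png')
from fit import CR
R=np.array([[np.cos(th),-np.sin(th),0],[np.sin(th),np.cos(th),0],[0,0,1]])
for p in CR:
  Q=np.array([pix('scene',R@v+[502.5,243.7,117.8]) for v in p]);Q=(Q+.5-[348,163])*6-.5
  cv2.polylines(im,[cv2.convexHull(np.round(Q).astype(np.int32))],True,(0,255,0),1)
cv2.imwrite('pics/ov2.png',cv2.convertScaleAbs(im,alpha=1.7))
E
```

```text
knob top [514.17328504 303.44237953 167.8       ]
predicted knobtop px [array([539.69120107, 254.45467289])]
```

View pics/ov2.png

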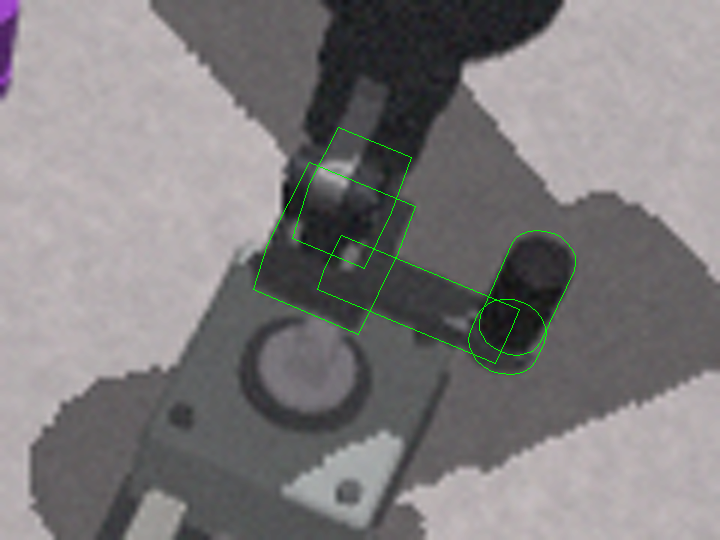

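```bash
python3 pt.py 505.7 248 124 6.107 9
```

```text
cont 6.117 tilt deg 0.57
t 7.1 p [502.5 243.7 146.4] thy -0.166 j1,j6 [0.744 2.229] F [-0.3  0.5 -3.7] T [0.02 0.04 0.  ] g 22.9
rows [0.002, 0.001, 0.0087, 0.59, 0.002, 0.001, 0.0087, 0.0, 0.0011, 0.0005, 0.0048, 0.0, 0.0, 0.0, 0.0, 0.0, 0.0, 0.0, 0.0, 0.0] left [0. 0. 0.] 0.0
```

>>> arm_command(commands=[0.002,0.001,0.009,0.6,0.002,0.001,0.009,0,0.001,0.0005,0.005,0,0,0,0,0,0,0,0,0])

```text
clock: 7.6
position: [505.9, 247.9, 120.4]
ee_rot: [0.767, 0.641, -0.005, 0.002]
contact_force: [0.0, -0.5, -3.1]
gripper_width: 22.8
```

```bash
python3 pt.py 505.7 248 122 6.107 9
```

```text
cont 6.105 tilt deg 0.64
t 7.6 p [505.9 247.9 120.4] thy -0.178 j1,j6 [0.745 2.215] F [ 0.  -0.5 -3.1] T [-0.05  0.    0.01] g 22.8
rows [0.0, -0.0002, -0.0016, -0.1, 0.0, 0.0, 0.0, 0.0, 0.0, 0.0, 0.0, 0.0, 0.0, 0.0, 0.0, 0.0, 0.0, 0.0, 0.0, 0.0] left [0. 0. 0.] 0.0
```

On target. Descend gently.

>>> arm_command(commands=[0,0,0.003,0,0,0,0.003,0,0,0,0.003,0,0,0,0.002,0,0,0,0,0])

```text
clock: 8.1
position: [506.3, 248.2, 109.1]
ee_rot: [0.767, 0.642, -0.004, 0.002]
contact_force: [-0.1, 0.3, -2.7]
gripper_width: 22.9
```

```bash
python3 pt.py 505.7 248 97 6.107 3
```

```text
cont 6.106 tilt deg 0.56
t 8.1 p [506.3 248.2 109.1] thy -0.178 j1,j6 [0.745 2.215] F [-0.1  0.3 -2.7] T [-0.08 -0.06  0.  ] g 22.9
rows [-0.0, -0.0001, 0.003, -0.08, -0.0, -0.0001, 0.003, 0.0, -0.0, -0.0001, 0.003, 0.0, -0.0, -0.0001, 0.003, 0.0, -0.0, -0.0, 0.0001, 0.0] left [0. 0. 0.] 0.0
```

>>> arm_command(commands=[0,0,0.003,0,0,0,0.003,0,0,0,0.003,0,0,0,0.002,0,0,0,0.001,0])

```text
clock: 8.6
position: [506.3, 248.1, 96.9]
ee_rot: [0.767, 0.642, -0.004, 0.002]
contact_force: [-2.4, -1.0, 4.5]
gripper_width: 22.7
```

```bash
python3 pt.py 505.7 248 97 6.107 3
```

```text
cont 6.106 tilt deg 0.56
t 8.6 p [506.3 248.1  96.9] thy -0.177 j1,j6 [0.745 2.215] F [-2.4 -1.   4.5] T [-0.06  0.91  0.07] g 22.7
rows [-0.0002, -0.0006, -0.0001, -0.06, 0.0, 0.0, 0.0, 0.0, 0.0, 0.0, 0.0, 0.0, 0.0, 0.0, 0.0, 0.0, 0.0, 0.0, 0.0, 0.0] left [0. 0. 0.] 0.0
```

>>> arm_command(commands=[0,0,0,4,0,0,0,6,0,0,0,8,0,0,0,8,0,0,0,8])

```text
clock: 9.1
position: [506.8, 248.6, 97.3]
ee_rot: [0.925, 0.38, -0.003, 0.003]
contact_force: [-0.5, -0.1, -2.1]
gripper_width: 22.9
```

```bash
python3 pt.py 506.3 248.1 96.9 0.8
```

```text
cont 5.492 tilt deg 0.49
t 9.1 p [506.8 248.6  97.3] thy -0.792 j1,j6 [0.746 1.6  ] F [-0.5 -0.1 -2.1] T [0.11 0.17 0.12] g 22.9
rows [-0.0007, -0.0, 0.0004, 8.5, 0.0, 0.0, 0.0, 8.5, 0.0, 0.0, 0.0, 8.5, 0.0, 0.0, 0.0, 8.5, 0.0, 0.0, 0.0, 8.5] left [0. 0. 0.] 226.3
```

>>> arm_command(commands=[-0.0004,0,0.0005,8.5,0,0,0,8.5,0,0,0,8.5,0,0,0,8.5,0,0,0,8.5])

```text
clock: 9.6
position: [506.3, 248.9, 97.3]
ee_rot: [1.0, 0.014, -0.001, 0.004]
contact_force: [-0.3, 0.2, -3.5]
gripper_width: 22.9
```

```bash
python3 pt.py 506.3 248.1 96.9 0.8
```

```text
cont 4.741 tilt deg 0.44
t 9.6 p [506.3 248.9  97.3] thy -1.542 j1,j6 [0.747 0.849] F [-0.3  0.2 -3.5] T [0.08 0.16 0.1 ] g 22.9
rows [-0.0, 0.0008, 0.0004, 8.5, 0.0, 0.0, 0.0, 8.5, 0.0, 0.0, 0.0, 8.5, 0.0, 0.0, 0.0, 8.5, 0.0, 0.0, 0.0, 8.5] left [0. 0. 0.] 183.3
```

>>> arm_command(commands=[0,0.0006,0.0006,8.5,0,0,0.0002,8.5,0,0,0,8.5,0,0,0,8.5,0,0,0,8.5])

```text
clock: 10.1
position: [506.2, 249.5, 97.2]
ee_rot: [0.936, -0.353, 0.001, 0.003]
contact_force: [0.4, -0.0, -3.5]
gripper_width: 23.3
```

```bash
python3 pt.py 506.3 248.1 96.7 0.8
```

```text
cont 3.991 tilt deg 0.32
t 10.1 p [506.2 249.5  97.2] thy -2.292 j1,j6 [0.747 0.099] F [ 0.4 -0.  -3.5] T [0.08 0.06 0.06] g 23.3
rows [0.001, 0.001, 0.0005, 8.5, 0.0, 0.0, 0.0, 8.5, 0.0, 0.0, 0.0, 8.5, 0.0, 0.0, 0.0, 8.5, 0.0, 0.0, 0.0, 8.5] left [0. 0. 0.] 140.3
```

>>> arm_command(commands=[0.001,0.001,0.0006,8.5,0,0,0.0003,8.5,0,0,0,8.5,0,0,0,8.5,0,0,0,8.5])

```text
clock: 10.6
position: [506.4, 250.0, 97.2]
ee_rot: [0.742, -0.671, 0.001, 0.0]
contact_force: [-0.8, 0.4, -4.2]
gripper_width: 23.2
```

```bash
python3 pt.py 506.3 248.1 96.7 0.8
```

```text
cont 3.241 tilt deg 0.15
t 10.6 p [506.4 250.   97.2] thy -3.042 j1,j6 [ 0.747 -0.649] F [-0.8  0.4 -4.2] T [ 0.02 -0.04  0.09] g 23.2
rows [0.0019, 0.0003, 0.0005, 8.5, 0.0, 0.0, 0.0, 8.5, 0.0, 0.0, 0.0, 8.5, 0.0, 0.0, 0.0, 8.5, 0.0, 0.0, 0.0, 8.5] left [0. 0. 0.] 97.4
```

>>> arm_command(commands=[0.0003,0,0.0005,8.5,0.0003,0,0.0005,8.5,0,0,0.0005,8.5,0,0,0,8.5,0,0,0,8.5])

```text
clock: 11.1
position: [507.0, 250.1, 97.2]
ee_rot: [-0.444, 0.896, -0.001, 0.001]
contact_force: [0.4, -0.3, -3.5]
gripper_width: 23.2
```

```bash
python3 pt.py 506.3 248.1 96.7 0.8
```

```text
cont 2.491 tilt deg 0.19
t 11.1 p [507.  250.1  97.2] thy 2.491 j1,j6 [ 0.746 -1.399] F [ 0.4 -0.3 -3.5] T [-0.14 -0.14  0.11] g 23.2
rows [0.002, -0.0007, 0.0005, 8.5, 0.0, 0.0, 0.0, 8.5, 0.0, 0.0, 0.0, 8.5, 0.0, 0.0, 0.0, 8.5, 0.0, 0.0, 0.0, 8.5] left [0. 0. 0.] 54.4
```

>>> arm_command(commands=[0.0003,0,0.0005,8.5,0.0003,0,0.0005,8.5,0.0003,0,0.0005,8.5,0,0,0.0005,8.5,0,0,0,8.5])

```text
clock: 11.6
position: [507.5, 249.8, 97.2]
ee_rot: [-0.085, 0.996, -0.0, 0.003]
contact_force: [1.0, 0.5, -5.3]
gripper_width: 23.3
```

```bash
python3 pt.py 506.3 248.1 96.7 0.8
```

```text
cont 1.741 tilt deg 0.36
t 11.6 p [507.5 249.8  97.2] thy 1.741 j1,j6 [ 0.746 -2.151] F [ 1.   0.5 -5.3] T [-0.08 -0.23  0.08] g 23.3
rows [0.0015, -0.0015, 0.0005, 8.5, 0.0, 0.0, 0.0, 8.5, 0.0, 0.0, 0.0, 8.5, 0.0, 0.0, 0.0, 8.5, 0.0, 0.0, 0.0, 8.5] left [0. 0. 0.] 11.4
```

>>> arm_command(commands=[0,0,0.0005,8.5,0,0,0.0005,8.5,0,0,0.0005,8.5,0,0,0.0005,8.5,0,0,0,7])

```text
clock: 12.1
position: [507.7, 249.3, 97.2]
ee_rot: [0.275, 0.962, 0.0, 0.004]
contact_force: [1.5, -0.6, -5.4]
gripper_width: 23.1
```

```bash
python3 pt.py 506.3 248.1 96.7 0.8
python3 - <<'E'
from h import *
for c in('scene','top'):
  im=snap(c,c+'3')
  u,v={'scene':(395,275),'top':(180,200)}[c]
  cv2.imwrite(f'pics/{c}3c.png',cv2.resize(im[v-75:v+75,u-50:u+50,::-1],None,fx=4,fy=4,interpolation=cv2.INTER_CUBIC))
a=cv2.imread('pics/scene3c.png');b=cv2.imread('pics/top3c.png');cv2.imwrite('pics/m3.png',np.hstack([a,b]))
E
python3 pt.py 506.3 248.1 96.7 0.8
```

```text
cont 1.014 tilt deg 0.42
t 12.1 p [507.7 249.3  97.2] thy 1.014 j1,j6 [ 0.746 -2.879] F [ 1.5 -0.6 -5.4] T [-0.06 -0.15  0.06] g 23.1
rows [0.0006, -0.0017, 0.0005, 8.5, 0.0, 0.0, 0.0, 3.77, 0.0, 0.0, 0.0, 0.0, 0.0, 0.0, 0.0, 0.0, 0.0, 0.0, 0.0, 0.0] left [0. 0. 0.] 0.0
cont 1.02 tilt deg 0.42
t 12.2 p [507.7 249.3  97.2] thy 1.02 j1,j6 [ 0.746 -2.874] F [-0.6  0.1 -2.7] T [-0.14  0.05  0.03] g 22.7
rows [0.0006, -0.0017, 0.0005, 8.5, 0.0, 0.0, 0.0, 4.09, 0.0, 0.0, 0.0, 0.0, 0.0, 0.0, 0.0, 0.0, 0.0, 0.0, 0.0, 0.0] left [0. 0. 0.] 0.0
```

View pics/m3.png

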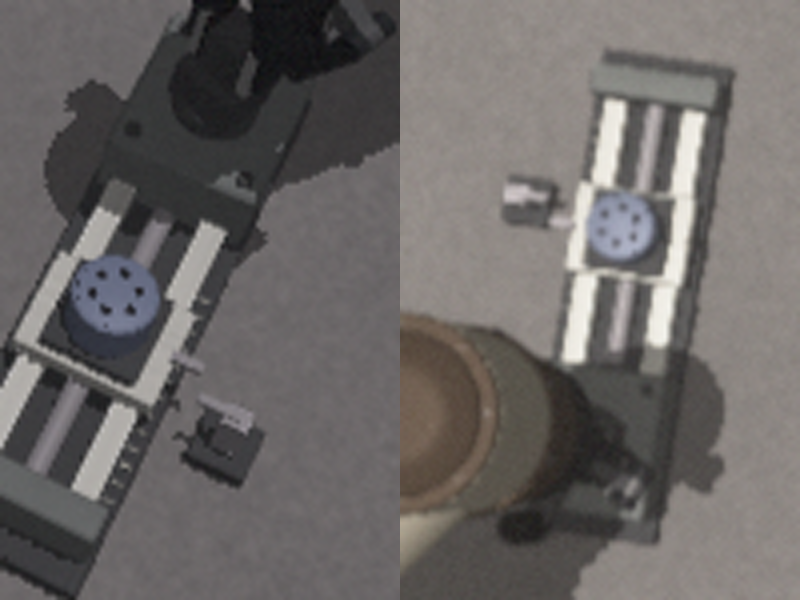

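>>> arm_command(commands=[0,0,0,0,0,0,0,0,0,0,0,0,0,0,-0.01,0,0,0,-0.02,0], jaw=0.55)

```text
clock: 12.7
position: [508.0, 249.6, 128.3]
ee_rot: [0.268, 0.963, -0.0, 0.004]
contact_force: [0.3, 0.4, -0.5]
gripper_width: 46.9
```

```bash
python3 pt.py 507 249 128 4.16 10
python3 - <<'E'
from h import *
import numpy as np
def q(X,off,k=4): return (X+.5)/k-.5+off
e=np.array([np.cos(-.176),np.sin(-.176)])
a=ray('scene',q(201,345),q(367,200),44);b=ray('scene',q(202,345),q(401,200),42);print(a,b,(b-a)[:2]@e)
a=ray('top',q(550-400,130),q(219,125),44);b=ray('top',q(552-400,130),q(190,125),42);print(a,b,(b-a)[:2]@e)
E
```

```text
cont 1.028 tilt deg 0.45
t 12.7 p [508.  249.6 128.3] thy 1.028 j1,j6 [ 0.747 -2.866] F [ 0.3  0.4 -0.5] T [-0.02  0.02  0.02] g 46.9
rows [0.0006, -0.001, 0.0003, -8.5, 0.0, 0.0, 0.0, -8.5, 0.0, 0.0, 0.0, -8.5, 0.0, 0.0, 0.0, -8.5, 0.0, 0.0, 0.0, -8.5] left [0. 0. 0.] -137.0
[643.30905399 273.34877385  44.        ] [659.36584092 277.61852038  42.        ] 15.061138919492508
[646.19339716 274.50642271  44.        ] [664.6868332  273.49724222  42.        ] 18.38444852051316
```

>>> arm_command(commands=[0,0,0,-8.5,0,0,0,-8.5,0,0,0,-8.5,0,0,0,-8.5,0,0,0,-8.5])

```text
clock: 13.2
position: [511.8, 252.3, 137.6]
ee_rot: [-0.106, 0.994, 0.002, 0.01]
contact_force: [-0.5, 0.2, 0.2]
gripper_width: 46.7
```

>>> arm_command(commands=[0,0,0,-8.5,0,0,0,-8.5,0,0,0,-8.5,0,0,0,-8.5,0,0,0,-8.5])

```text
clock: 13.7
position: [513.8, 253.8, 143.7]
ee_rot: [-0.463, 0.886, -0.001, 0.014]
contact_force: [-1.1, -0.0, 0.1]
gripper_width: 46.8
```

>>> arm_command(commands=[0,0,0,-8.5,0,0,0,-8.5,0,0,0,-8.5,0,0,0,-8.5,0,0,0,-8.5])

```text
clock: 14.2
position: [515.8, 255.2, 149.7]
ee_rot: [0.755, -0.655, 0.008, -0.017]
contact_force: [0.6, -0.1, 0.1]
gripper_width: 46.9
```

```bash
python3 pt.py 506.8 249 128 4.16 10
```

```text
cont 3.283 tilt deg 2.11
t 14.2 p [515.8 255.2 149.7] thy -3.001 j1,j6 [ 0.747 -0.615] F [ 0.6 -0.1  0.1] T [ 0.    0.06 -0.01] g 46.9
rows [0.0021, 0.0043, 0.0088, -8.5, 0.0015, 0.0046, 0.0088, -8.5, 0.0004, 0.002, 0.0038, -8.5, 0.0, 0.0, 0.0, -8.5, 0.0, 0.0, 0.0, -8.5] left [0. 0. 0.] -7.8
```

>>> arm_command(commands=[0.002,0.004,0.009,-8.5,0.0015,0.004,0.009,-8.5,0.0004,0.002,0.004,-8.5,0,0,0,-8.5,0,0,0,-8.5])

```text
clock: 14.7
position: [509.8, 250.6, 132.6]
ee_rot: [0.943, -0.333, 0.016, -0.016]
contact_force: [0.5, -1.4, 0.5]
gripper_width: 47.1
```

```bash
python3 pt.py 506.8 249 128 4.16 10;  python3 -c "
from h import *
snap('scene','s4')";python3 pt.py 506.8 249 128 4.16 10
```

```text
cont 4.033 tilt deg 2.61
t 14.7 p [509.8 250.6 132.6] thy -2.25 j1,j6 [0.749 0.131] F [ 0.5 -1.4  0.5] T [0.   0.05 0.02] g 47.1
rows [-0.0014, 0.0033, 0.0045, -7.27, 0.0, 0.0, 0.0, 0.0, 0.0, 0.0, 0.0, 0.0, 0.0, 0.0, 0.0, 0.0, 0.0, 0.0, 0.0, 0.0] left [0. 0. 0.] 0.0
cont 4.037 tilt deg 2.63
t 14.75 p [509.8 250.6 132.8] thy -2.246 j1,j6 [0.749 0.135] F [ 0.2  0.3 -0.8] T [-0.05  0.12 -0.01] g 47.1
rows [-0.0014, 0.0034, 0.0046, -7.05, 0.0, 0.0, 0.0, 0.0, 0.0, 0.0, 0.0, 0.0, 0.0, 0.0, 0.0, 0.0, 0.0, 0.0, 0.0, 0.0] left [0. 0. 0.] 0.0
```

>>> arm_command(commands=[0,0.001,0.001,-7,0,0,0,0,0,0,0,0,0,0,0,0,0,0,0,0])

```text
clock: 15.25
position: [510.4, 250.8, 134.9]
ee_rot: [0.961, -0.277, 0.018, -0.017]
contact_force: [-0.3, -0.4, -0.2]
gripper_width: 46.9
```

```bash
python3 pt.py 506.8 249 128 4.16 10
```

```text
cont 4.151 tilt deg 2.91
t 15.25 p [510.4 250.8 134.9] thy -2.132 j1,j6 [0.749 0.249] F [-0.3 -0.4 -0.2] T [-0.01  0.11 -0.05] g 46.9
rows [-0.0023, 0.0038, 0.0067, -0.49, 0.0, 0.0, 0.0, 0.0, 0.0, 0.0, 0.0, 0.0, 0.0, 0.0, 0.0, 0.0, 0.0, 0.0, 0.0, 0.0] left [0. 0. 0.] 0.0
```

>>> arm_command(commands=[0,0,-0.045,0,0,0,-0.045,0,0,0,-0.045,0,0,0,-0.045,0,0,0,-0.045,0])

```text
clock: 15.75
position: [497.6, 243.6, 359.2]
ee_rot: [0.96, -0.281, 0.013, -0.009]
contact_force: [0.9, 1.1, -0.3]
gripper_width: 47.0
```

```bash
python3 pt.py 506.8 249 128 4.16 50
```

```text
cont 4.143 tilt deg 1.8
t 15.75 p [497.6 243.6 359.2] thy -2.14 j1,j6 [0.755 0.245] F [ 0.9  1.1 -0.3] T [ 0.07 -0.02 -0.03] g 47.0
rows [0.0001, -0.0008, 0.05, -0.95, 0.0001, -0.0008, 0.05, 0.0, 0.0001, -0.0008, 0.05, 0.0, 0.0001, -0.0008, 0.05, 0.0, 0.0001, -0.0005, 0.0314, 0.0] left [0. 0. 0.] 0.0
```

```bash
python3 -c "
from h import *
im=snap('scene','s5')
im=snap('top','t5')"; python3 pt.py 506.8 249 128 4.16 50
```

```text
cont 4.144 tilt deg 2.68
t 15.85 p [500.5 245.  365.6] thy -2.139 j1,j6 [0.755 0.245] F [ 0.9 -0.9 -0.1] T [-0.04  0.08 -0.03] g 46.5
rows [-0.0006, 0.0005, 0.05, -0.91, -0.0006, 0.0005, 0.05, 0.0, -0.0006, 0.0005, 0.05, 0.0, -0.0006, 0.0005, 0.05, 0.0, -0.0004, 0.0004, 0.0377, 0.0] left [0. 0. 0.] 0.0
```

>>> arm_command(commands=[-0.0006,0.0005,0.046,0,-0.0006,0.0005,0.046,0,-0.0006,0.0005,0.046,0,-0.0006,0.0005,0.046,0,-0.0006,0.0005,0.04,0])

```text
clock: 16.35
position: [513.1, 253.9, 146.4]
ee_rot: [0.958, -0.283, 0.026, -0.027]
contact_force: [0.2, 0.5, -0.4]
gripper_width: 47.2
```

```bash
python3 pt.py 506.8 249 128 4.16 50; python3 -c "
from h import *
im=snap('scene','s6')
im=snap('top','t6')"; python3 pt.py 507.2 249.3 97 4.16 8
```

```text
cont 4.139 tilt deg 4.3
t 16.35 p [513.1 253.9 146.4] thy -2.144 j1,j6 [0.752 0.23 ] F [ 0.2  0.5 -0.4] T [-0.03  0.09  0.01] g 47.2
rows [-0.0033, 0.0088, 0.0178, -1.19, 0.0, 0.0, 0.0, 0.0, 0.0, 0.0, 0.0, 0.0, 0.0, 0.0, 0.0, 0.0, 0.0, 0.0, 0.0, 0.0] left [0. 0. 0.] 0.0
cont 4.138 tilt deg 3.55
t 16.45 p [510.2 251.6 142.3] thy -2.145 j1,j6 [0.752 0.231] F [-0.2 -1.1 -0.8] T [-0.06  0.2   0.01] g 46.8
rows [-0.0005, 0.0011, 0.0079, -1.25, -0.0005, 0.0011, 0.0079, 0.0, -0.0005, 0.0011, 0.0079, 0.0, -0.0005, 0.0011, 0.0079, 0.0, -0.0005, 0.0011, 0.0079, 0.0] left [-0.4 -0.3 -5.4] 0.0
```

>>> arm_command(commands=[-0.0003,0.001,0.01,-1,-0.0003,0.001,0.01,0,-0.0003,0.001,0.01,0,-0.0003,0.001,0.008,0,-0.0003,0.001,0.006,0])

```text
clock: 16.95
position: [513.2, 252.8, 102.9]
ee_rot: [0.961, -0.274, 0.027, -0.027]
contact_force: [1.1, 0.3, -0.4]
gripper_width: 47.3
```

```bash
python3 pt.py 508 249.6 98 4.16 50; python3 -c "
from h import *
im=snap('scene','s7')
cv2.imwrite('pics/s7c.png',cv2.resize(im[160:290,330:480,::-1],None,fx=4,fy=4))"; python3 pt.py 508 249.6 98 4.16 8
```

```text
cont 4.158 tilt deg 4.39
t 16.95 p [513.2 252.8 102.9] thy -2.125 j1,j6 [0.75  0.246] F [ 1.1  0.3 -0.4] T [-0.12  0.12  0.01] g 47.3
rows [-0.003, 0.0058, 0.0044, -0.11, 0.0, 0.0, 0.0, 0.0, 0.0, 0.0, 0.0, 0.0, 0.0, 0.0, 0.0, 0.0, 0.0, 0.0, 0.0, 0.0] left [0. 0. 0.] 0.0
cont 4.158 tilt deg 4.27
t 17.0 p [512.6 252.3 101.8] thy -2.126 j1,j6 [0.75  0.246] F [-0.8 -0.4 -0.4] T [-0.1   0.22 -0.04] g 47.0
rows [-0.0026, 0.0049, 0.0034, -0.14, 0.0, 0.0, 0.0, 0.0, 0.0, 0.0, 0.0, 0.0, 0.0, 0.0, 0.0, 0.0, 0.0, 0.0, 0.0, 0.0] left [0. 0. 0.] 0.0
```

View pics/s7c.png

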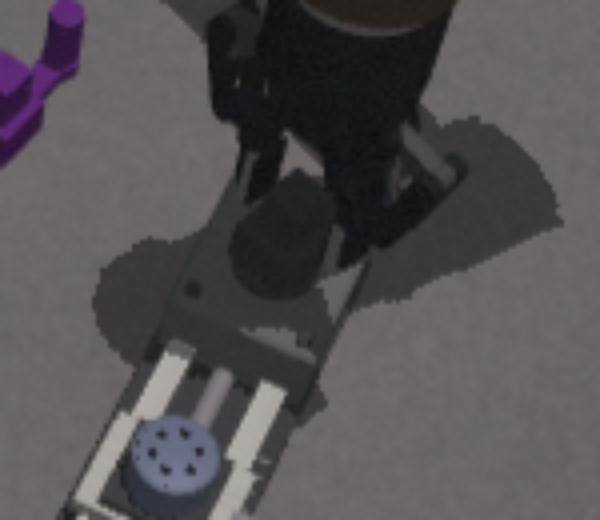

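>>> arm_command(commands=[-0.001,0.002,0.0005,0,-0.001,0.002,0.0005,0,-0.001,0.002,0.001,0,0,0,0,0,-0.001,0.002,0.002,0])

```text
clock: 17.5
position: [505.6, 248.1, 98.3]
ee_rot: [0.961, -0.274, 0.027, -0.028]
contact_force: [-0.7, -0.2, 0.0]
gripper_width: 46.9
```

```bash
python3 pt.py 508 249.6 98 4.16 50; python3 -c "
from h import *
im=snap('scene','s8')";  python3 pt.py 508 249.6 98 4.16 8
```

```text
cont 4.158 tilt deg 4.46
t 17.5 p [505.6 248.1  98.3] thy -2.125 j1,j6 [0.754 0.241] F [-0.7 -0.2  0. ] T [-0.02  0.1   0.  ] g 46.9
rows [0.0013, -0.0025, 0.0006, -0.11, 0.0, 0.0, 0.0, 0.0, 0.0, 0.0, 0.0, 0.0, 0.0, 0.0, 0.0, 0.0, 0.0, 0.0, 0.0, 0.0] left [0. 0. 0.] 0.0
cont 4.158 tilt deg 4.35
t 17.55 p [504.7 247.5  97.6] thy -2.126 j1,j6 [0.754 0.241] F [ 0.2 -0.5 -0.4] T [-0.16  0.25  0.02] g 46.8
rows [0.0017, -0.0036, -0.0001, -0.14, 0.0, 0.0, 0.0, 0.0, 0.0, 0.0, 0.0, 0.0, 0.0, 0.0, 0.0, 0.0, 0.0, 0.0, 0.0, 0.0] left [0. 0. 0.] 0.0
```

>>> arm_command(commands=[0.001,-0.002,-0.0005,0,0.0005,-0.0015,0,0,0,0,0,0,0,0,0,0,0,0,0,0], jaw=0.0)

```text
clock: 18.05
position: [507.1, 249.0, 98.9]
ee_rot: [0.961, -0.274, 0.026, -0.025]
contact_force: [-1.8, 0.4, 0.5]
gripper_width: 23.5
```

```bash
python3 pt.py 508 249.6 98 4.16 50
```

```text
cont 4.158 tilt deg 4.16
t 18.05 p [507.1 249.   98.9] thy -2.125 j1,j6 [0.753 0.243] F [-1.8  0.4  0.5] T [-0.22  0.42  0.09] g 23.5
rows [0.0004, -0.0009, 0.001, -0.09, 0.0, 0.0, 0.0, 0.0, 0.0, 0.0, 0.0, 0.0, 0.0, 0.0, 0.0, 0.0, 0.0, 0.0, 0.0, 0.0] left [0. 0. 0.] 0.0
```

>>> arm_command(commands=[0,0,0.0003,5,0,0,0.0003,8.5,0,0,0.0003,8.5,0,0,0.0003,8.5,0,0,0,8.5])

```text
clock: 18.55
position: [507.2, 248.1, 99.1]
ee_rot: [0.811, -0.584, 0.016, -0.031]
contact_force: [-0.8, -0.1, 0.8]
gripper_width: 23.3
```

```bash
python3 pt.py 507 249 97 .85 50
```

```text
cont 3.464 tilt deg 4.05
t 18.55 p [507.2 248.1  99.1] thy -2.819 j1,j6 [ 0.753 -0.452] F [-0.8 -0.1  0.8] T [-0.41  0.38  0.08] g 23.3
rows [-0.0009, 0.0, 0.0021, 8.5, 0.0, 0.0, 0.0, 8.5, 0.0, 0.0, 0.0, 8.5, 0.0, 0.0, 0.0, 8.5, 0.0, 0.0, 0.0, 8.5] left [0. 0. 0.] 107.3
```

>>> arm_command(commands=[0,0,0.0005,8.5,0,0,0.0005,8.5,0,0,0.0005,8.5,0,0,0.0005,8.5,0,0,0,8.5])

```text
clock: 19.05
position: [506.4, 247.3, 99.4]
ee_rot: [-0.541, 0.84, -0.005, 0.033]
contact_force: [-0.9, 0.4, -0.2]
gripper_width: 23.2
```

>>> arm_command(commands=[0,0,0.0005,8.5,0,0,0.0005,8.5,0,0,0.0005,8.5,0,0,0.0005,8.5,0,0,0,8.5])

```text
clock: 19.55
position: [505.4, 247.0, 99.6]
ee_rot: [-0.195, 0.98, 0.007, 0.032]
contact_force: [-1.6, 0.4, 0.4]
gripper_width: 22.9
```

```bash
python3 pt.py 507 249 97 .85 50
python3 - <<'E'
from h import *
for c in('scene','top'):
  im=snap(c,c+'9')
  u,v={'scene':(400,290),'top':(170,175)}[c]
  cv2.imwrite(f'pics/{c}9c.png',cv2.resize(im[v-30:v+30,u-30:u+30,::-1],None,fx=6.5,fy=6.5,interpolation=cv2.INTER_CUBIC))
a=cv2.imread('pics/scene9c.png');b=cv2.imread('pics/top9c.png');cv2.imwrite('pics/m9.png',np.hstack([a,b]))
E
```

```text
cont 1.964 tilt deg 3.7
t 19.55 p [505.4 247.   99.6] thy 1.964 j1,j6 [ 0.755 -1.956] F [-1.6  0.4  0.4] T [-0.08  0.68  0.07] g 22.9
rows [-0.0021, 0.0012, 0.0027, 8.5, 0.0, 0.0, 0.0, 8.5, 0.0, 0.0, 0.0, 8.5, 0.0, 0.0, 0.0, 8.5, 0.0, 0.0, 0.0, 8.5] left [0. 0. 0.] 21.3
```

View pics/m9.png

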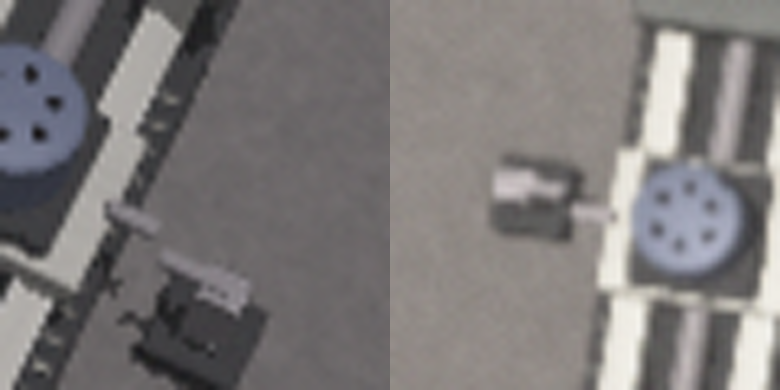

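```bash
cat > prof.py <<'E'
from h import *
e=np.array([np.cos(-.176),np.sin(-.176)]);n=np.array([-e[1],e[0]]);O=np.array([506.5,248.5])
def prof(c,im,lats,z,s):
    g=im.astype(np.float32).mean(2);P=[]
    for l in lats:
        q=np.array([pix(c,np.r_[O+e*a+n*l,z]) for a in s],np.float32)
        P.append(cv2.remap(g,q[:,0][None],q[:,1][None],cv2.INTER_CUBIC)[0])
    return np.array(P)
def show(name,im_s,im_t):
    for c,im in(('scene',im_s),('top',im_t)):
        s=np.arange(100,180,.5);rows=[]
        out=[]
        for l in np.arange(30,84,.5): out.append(prof(c,im,[l],43,s)[0])
        out=np.clip(np.array(out),0,255).astype(np.uint8)
        cv2.imwrite(f'pics/{name}_{c}.png',cv2.resize(out,None,fx=4.5,fy=4.5,interpolation=cv2.INTER_CUBIC))
E
python3 - <<'E'
from prof import *
s=cv2.imread('pics/scene9.png');t=cv2.imread('pics/top9.png')
show('r9',s,t)
a=cv2.imread('pics/r9_scene.png');b=cv2.imread('pics/r9_top.png');m=np.vstack([a,b]);m=cv2.resize(m,None,fx=.6,fy=.6)
for x in range(100,180,10):cv2.line(m,(int((x-100)*2*2.7),0),(int((x-100)*2*2.7),6),(0,0,255),1)
cv2.imwrite('pics/r9.png',m);print(m.shape)
E
```

```text
(583, 432, 3)
```

View pics/r9.png

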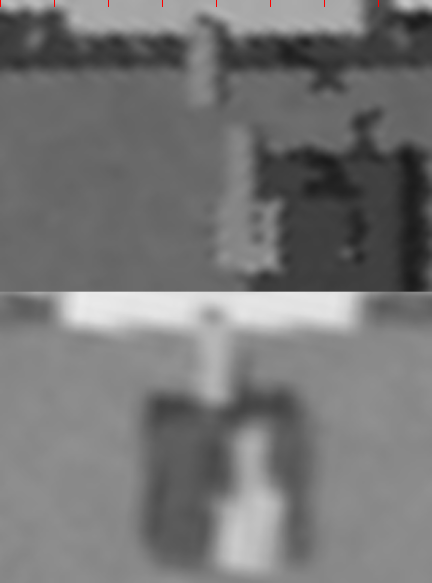

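>>> arm_command(commands=[0,0,-0.008,0,0,0,-0.01,0,0,0,-0.01,0,0,0,-0.008,0,0,0,-0.002,0])

```text
clock: 20.15
position: [502.5, 245.5, 138.5]
ee_rot: [-0.202, 0.979, 0.006, 0.031]
contact_force: [0.8, 0.6, -3.9]
gripper_width: 23.1
```

```bash
python3 pt.py 507 249 136 3.6 50
```

```text
cont 1.977 tilt deg 3.57
t 20.15 p [502.5 245.5 138.5] thy 1.977 j1,j6 [ 0.756 -1.939] F [ 0.8  0.6 -3.9] T [-0.03  0.15 -0.04] g 23.1
rows [-0.0054, 0.0015, 0.0028, -8.5, 0.0, 0.0, 0.0, -8.5, 0.0, 0.0, 0.0, -8.5, 0.0, 0.0, 0.0, -8.5, 0.0, 0.0, 0.0, -8.5] left [0. 0. 0.] -50.5
```

>>> arm_command(commands=[-0.002,0,0,-8.5,-0.001,0,0,-8.5,0,0,0,-8.5,0,0,0,-8.5,0,0,0,-8.5])

```text
clock: 20.65
position: [504.3, 246.0, 139.7]
ee_rot: [-0.548, 0.836, -0.005, 0.03]
contact_force: [-0.3, 0.5, -3.1]
gripper_width: 23.1
```

```bash
python3 pt.py 507 249 136 3.6 50
```

```text
cont 2.731 tilt deg 3.53
t 20.65 p [504.3 246.  139.7] thy 2.731 j1,j6 [ 0.754 -1.182] F [-0.3  0.5 -3.1] T [-0.07  0.2   0.02] g 23.1
rows [-0.0037, -0.0012, 0.0039, -8.5, 0.0, 0.0, 0.0, -8.5, 0.0, 0.0, 0.0, -8.5, 0.0, 0.0, 0.0, -8.5, 0.0, 0.0, 0.0, -8.5] left [0. 0. 0.] -7.3
```

>>> arm_command(commands=[-0.002,0,0,-8.5,-0.0015,0,0,-8.5,0,0,0,-8.5,0,0,0,-8.5,0,0,0,-8.5])

```text
clock: 21.15
position: [504.1, 248.3, 139.5]
ee_rot: [0.816, -0.577, 0.015, -0.025]
contact_force: [-0.1, 0.5, -3.9]
gripper_width: 23.0
```

```bash
python3 - <<'E'
from h import *
import subprocess
for c in('scene','top'):
  im=snap(c,c+'10');u,v=np.round(pix(c,[507,255,120])).astype(int)
  cv2.imwrite(f'pics/{c}10c.png',cv2.resize(im[v-45:v+45,u-60:u+60,::-1],None,fx=6,fy=6,interpolation=cv2.INTER_CUBIC));print(u,v)
E
python3 pt.py 507 249 136 3.6 50;
```

```text
407 210
169 234
cont 3.475 tilt deg 3.35
t 21.25 p [504.1 248.2 139.5] thy -2.808 j1,j6 [ 0.757 -0.44 ] F [ 0.2 -0.3 -2.9] T [-0.13  0.13  0.05] g 23.5
rows [0.0002, -0.0028, 0.0036, -7.16, 0.0, 0.0, 0.0, 0.0, 0.0, 0.0, 0.0, 0.0, 0.0, 0.0, 0.0, 0.0, 0.0, 0.0, 0.0, 0.0] left [0. 0. 0.] 0.0
```

View pics/scene10c.png

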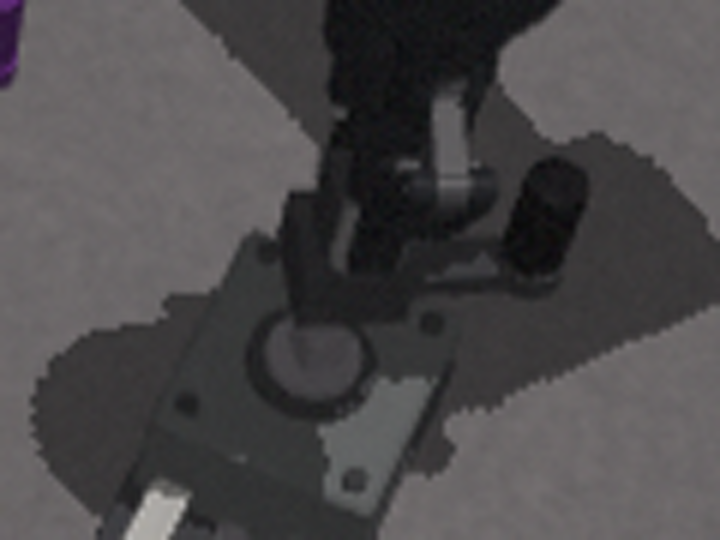

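View pics/top10c.png

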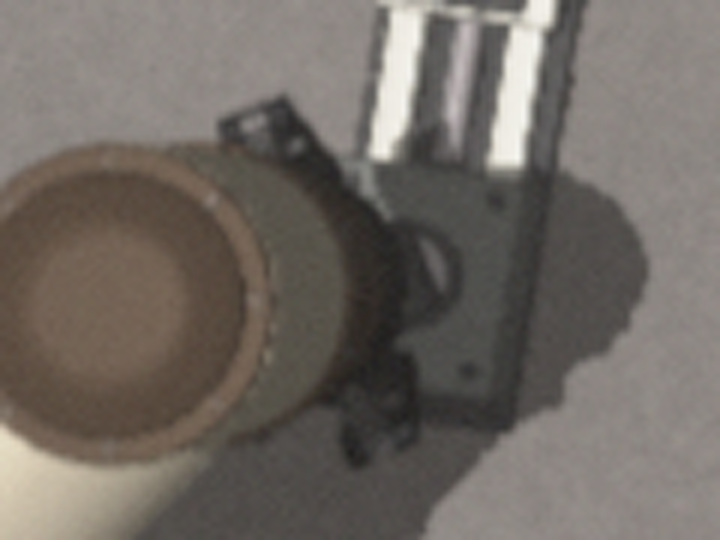

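```bash
cat > ov.py <<'E'
from fit import *
from scipy.spatial.transform import Rotation as Ro
def overlay(c,imfile,off,k,o,yaw,tx,ty,out):
    im=cv2.convertScaleAbs(cv2.imread(imfile),alpha=1.7)
    Rm=(Ro.from_rotvec([tx,ty,0])*Ro.from_euler('z',yaw)).as_matrix()
    for p in CR:
        Q=np.array([pix(c,Rm@v+o) for v in p]);Q=(Q+.5-off)*k-.5
        cv2.polylines(im,[cv2.convexHull(np.round(Q).astype(np.int32))],True,(0,255,0),1)
    cv2.imwrite(out,im)
E
python3 - <<'E'
from ov import *
for i,(tx,ty) in enumerate([(0,0),(0.06,0)]):
  overlay('scene','pics/scene10c.png',np.array([407-60,210-45]),6,np.array([502.5,247.2,109.5]),1.904,tx,ty,f'pics/o{i}.png')
a=cv2.imread('pics/o0.png')[100:350,200:620];b=cv2.imread('pics/o1.png')[100:350,200:620]
cv2.imwrite('pics/o.png',np.vstack([a,b]))
E
```

```text
(no output)
```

View pics/o.png

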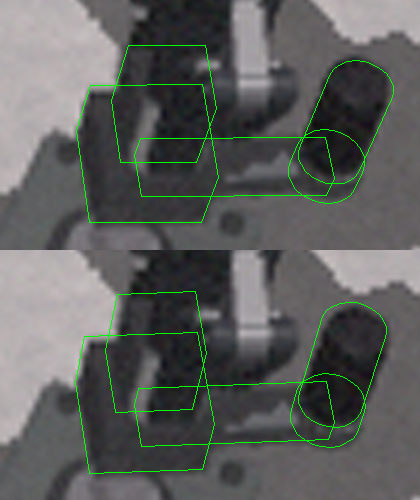

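```bash
python3 pt.py 508.1 249.6 128 3.6 5
```

```text
cont 3.475 tilt deg 3.35
t 21.25 p [504.1 248.2 139.5] thy -2.808 j1,j6 [ 0.757 -0.44 ] F [ 0.2 -0.3 -2.9] T [-0.13  0.13  0.05] g 23.5
rows [0.0, -0.0014, 0.0048, -7.16, 0.0002, -0.0014, 0.0048, 0.0, 0.0001, -0.0006, 0.0021, 0.0, 0.0, 0.0, 0.0, 0.0, 0.0, 0.0, 0.0, 0.0] left [0. 0. 0.] 0.0
```

>>> arm_command(commands=[0,-0.0014,0.003,-7,0,-0.0014,0.003,0,0,-0.0007,0.003,0,0,0,0.001,0,0,0,0.001,0])

```text
clock: 21.75
position: [507.9, 249.7, 128.2]
ee_rot: [0.845, -0.534, 0.016, -0.024]
contact_force: [0.1, -0.6, -3.4]
gripper_width: 23.2
```

```bash
 python3 - <<'E'
from h import *
im=snap('scene','scene11');u,v=407,210
cv2.imwrite(f'pics/scene11c.png',cv2.resize(im[v-45:v+45,u-60:u+60,::-1],None,fx=6,fy=6,interpolation=cv2.INTER_CUBIC))
E
python3 pt.py 508.1 249.6 98 3.6 3
```

```text
cont 3.585 tilt deg 3.31
t 21.8 p [507.7 249.6 128. ] thy -2.698 j1,j6 [ 0.754 -0.328] F [ 0.7  0.1 -3.3] T [-0.11  0.14  0.01] g 23.1
rows [0.0, 0.0001, 0.003, -0.86, 0.0, 0.0001, 0.003, 0.0, 0.0, 0.0001, 0.003, 0.0, 0.0, 0.0001, 0.003, 0.0, 0.0, 0.0001, 0.003, 0.0] left [  0.2   0.  -15. ] 0.0
```

View pics/scene11c.png

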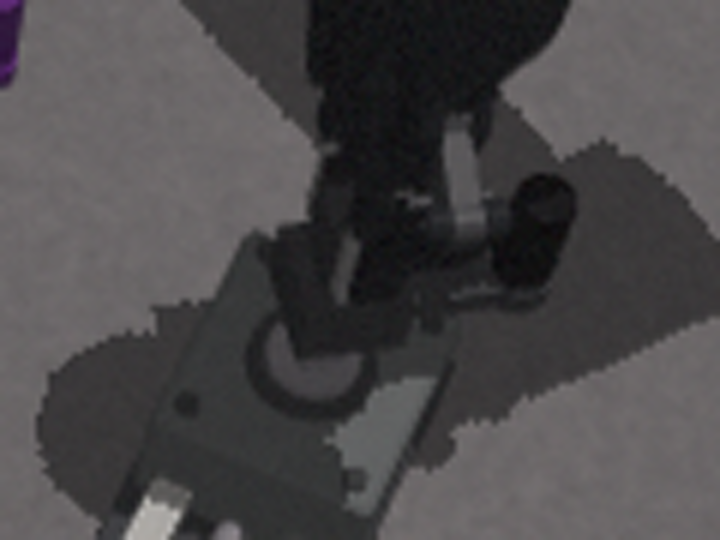

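Position looks right. Descend carefully.

>>> arm_command(commands=[0,0,0.003,0,0,0,0.003,0,0,0,0.003,0,0,0,0.003,0,0,0,0.001,0])

```text
clock: 22.3
position: [507.8, 249.4, 114.1]
ee_rot: [0.844, -0.535, 0.016, -0.023]
contact_force: [-2.5, -1.3, -0.4]
gripper_width: 23.1
```

```bash
python3 pt.py 507.5 249.4 98 3.6 3
```

```text
cont 3.583 tilt deg 3.2
t 22.3 p [507.8 249.4 114.1] thy -2.7 j1,j6 [ 0.753 -0.33 ] F [-2.5 -1.3 -0.4] T [-0.37  0.68  0.03] g 23.1
rows [-0.0, 0.0002, 0.003, -0.96, -0.0, 0.0002, 0.003, 0.0, -0.0, 0.0002, 0.003, 0.0, -0.0, 0.0002, 0.003, 0.0, -0.0, 0.0002, 0.003, 0.0] left [-0.   0.  -1.1] 0.0
```

>>> arm_command(commands=[0,0.0006,0.002,0,0,0.0004,0.003,0,0,0,0.003,0,0,0,0.003,0,0,0,0.002,0])

```text
clock: 22.8
position: [507.5, 248.9, 100.1]
ee_rot: [0.844, -0.535, 0.016, -0.023]
contact_force: [-0.6, -0.7, -3.0]
gripper_width: 22.9
```

```bash
python3 pt.py 507.5 249.4 98 3.6 3
```

```text
cont 3.583 tilt deg 3.2
t 22.8 p [507.5 248.9 100.1] thy -2.7 j1,j6 [ 0.753 -0.332] F [-0.6 -0.7 -3. ] T [-0.24  0.36  0.01] g 22.9
rows [-0.0005, -0.0001, 0.0021, -0.97, 0.0, 0.0, 0.0, 0.0, 0.0, 0.0, 0.0, 0.0, 0.0, 0.0, 0.0, 0.0, 0.0, 0.0, 0.0, 0.0] left [0. 0. 0.] 0.0
```

>>> arm_command(commands=[0,0,0.001,0,0,0,0.001,4,0,0,0.001,6,0,0,0.0005,8,0,0,0.0005,8])

```text
clock: 23.3
position: [507.3, 248.0, 99.2]
ee_rot: [-0.698, 0.716, -0.011, 0.024]
contact_force: [-1.3, -0.4, 0.4]
gripper_width: 23.3
```

```bash
python3 pt.py 507.5 249.4 98 1.26 3
```

```text
cont 3.116 tilt deg 3.06
t 23.3 p [507.3 248.   99.2] thy 3.116 j1,j6 [ 0.754 -0.801] F [-1.3 -0.4  0.4] T [-0.48  0.73  0.11] g 23.3
rows [-0.0014, -0.0001, 0.0012, 8.5, 0.0, 0.0, 0.0, 8.5, 0.0, 0.0, 0.0, 8.5, 0.0, 0.0, 0.0, 8.5, 0.0, 0.0, 0.0, 8.5] left [0. 0. 0.] 63.8
```

>>> arm_command(commands=[0,0,0.0005,8.5,0,0,0.0005,8.5,0,0,0.0005,8.5,0,0,0.0005,8.5,0,0,0,8.5])

```text
clock: 23.8
position: [506.3, 247.3, 99.4]
ee_rot: [-0.387, 0.922, -0.003, 0.025]
contact_force: [-1.1, -0.6, -3.2]
gripper_width: 23.2
```

>>> arm_command(commands=[0,0,0.0005,8.5,0,0,0.0005,8.5,0,0,0.0005,7,0,0,0.0005,4,0,0,0,0])

```text
clock: 24.3
position: [505.4, 247.5, 99.6]
ee_rot: [-0.147, 0.989, 0.003, 0.024]
contact_force: [-1.5, 0.3, -3.2]
gripper_width: 22.9
```

```bash
cat > meas.py <<'E'
import sys
from prof import *
from plan import go
tag=sys.argv[1]
imgs={}
go(None,0,0)
for c in('scene','top'): snap(c,c+tag); imgs[c]=cv2.imread(f'pics/{c}{tag}.png')
show('r'+tag,imgs['scene'],imgs['top'])
a=cv2.imread(f'pics/r{tag}_scene.png');b=cv2.imread(f'pics/r{tag}_top.png');m=np.hstack([a,b]);m=cv2.resize(m,None,fx=.55,fy=.8)
cv2.imwrite(f'pics/r{tag}.png',m);print(m.shape)
s=np.arange(120,180,.25)
for c in imgs:
    for nm,l0,l1 in(('ptr',44,48.5),('gau',54.5,60)):
        P=prof(c,imgs[c],np.arange(l0,l1,.5),43,s).mean(0)
        w_=(s>130)&(s<165); k=np.argmax(np.where(w_,P,0)); sel=np.abs(s-s[k])<5
        base=np.median(P[w_]) ; wt=np.clip(P[sel]-max(base,P[sel].max()*0.5+P[sel].min()*.5),0,None)
        print(c,nm,'peak',s[k],'cent',round((s[sel]*wt).sum()/wt.sum(),2))
E
python3 meas.py A
```

```text
t 24.3 p [505.4 247.5  99.6] thy 1.866 j1,j6 [ 0.756 -2.056] F [-1.5  0.3 -3.2] T [-0.27  0.43  0.06] g 22.9
(389, 792, 3)
scene ptr peak 142.25 cent 141.94
scene gau peak 144.0 cent 143.34
top ptr peak 145.0 cent 145.11
top gau peak 146.5 cent 146.47
```

View pics/rA.png

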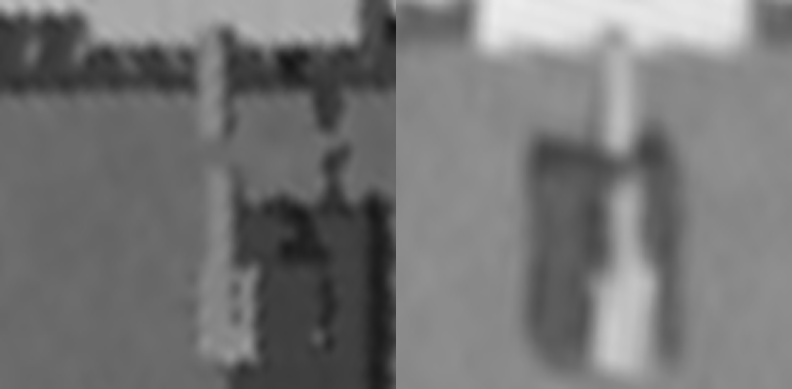

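>>> arm_command(commands=[0,0,0.0005,6,0,0,0.0005,6,0,0,0.0005,5,0,0,0.0005,3,0,0,0,0])

```text
clock: 24.9
position: [505.0, 247.7, 99.6]
ee_rot: [0.029, 0.999, 0.007, 0.023]
contact_force: [-2.0, -0.2, -1.5]
gripper_width: 22.8
```

```bash
python3 meas.py B
```

```text
t 24.9 p [505.  247.7  99.6] thy 1.513 j1,j6 [ 0.757 -2.41 ] F [-2.  -0.2 -1.5] T [-0.27  0.59 -0.01] g 22.8
(389, 792, 3)
scene ptr peak 143.0 cent 142.69
scene gau peak 144.0 cent 143.36
top ptr peak 146.0 cent 146.1
top gau peak 146.25 cent 146.36
```

View pics/rB.png

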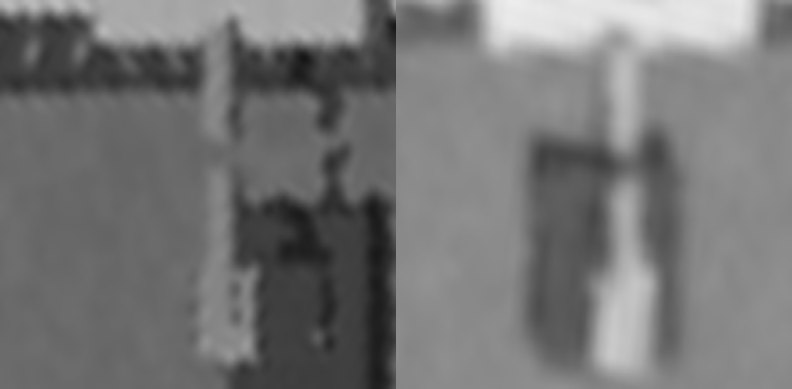

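>>> arm_command(commands=[0,0,0.0005,3,0,0,0.0005,3,0,0,0,0.5,0,0,0,0,0,0,0,0])

```text
clock: 25.5
position: [504.9, 247.8, 99.6]
ee_rot: [0.083, 0.996, 0.008, 0.023]
contact_force: [-2.2, -0.5, 0.2]
gripper_width: 22.8
```

```bash
python3 meas.py C; python3 - <<'E'
from prof import *
s=np.arange(120,180,.1)
def mid(P,lo,hi):
    m=(s>lo)&(s<hi);x=s[m];p=P[m];k=np.argmax(p);pk=p[k]
    # left/right half levels against local minima each side within 5mm
    l=p[max(0,k-50):k].min();r=p[k:k+50].min()
    i=k
    while i>0 and p[i]>(pk+l)/2:i-=1
    j=k
    while j<len(p)-1 and p[j]>(pk+r)/2:j+=1
    return (x[i]+x[j])/2
for tag in('9','A','B','C'):
  for c in('scene','top'):
    im=cv2.imread(f'pics/{c}{tag}.png');o=[]
    for l0,l1 in((45,49),(53.5,56),(54.5,60)):
      P=prof(c,im,np.arange(l0,l1,.5),43,s).mean(0);o.append(mid(P,133,155))
    print(tag,c,np.round(o,2),'rem',np.round(o[1]-o[0],2),np.round(o[2]-o[0],2))
E
```

```text
t 25.5 p [504.9 247.8  99.6] thy 1.405 j1,j6 [ 0.757 -2.518] F [-2.2 -0.5  0.2] T [-0.2   0.93  0.04] g 22.8
(389, 792, 3)
scene ptr peak 143.75 cent 143.4
scene gau peak 143.75 cent 143.26
top ptr peak 146.5 cent 146.46
top gau peak 146.5 cent 146.47
9 scene [137.15 143.9  144.15] rem 6.75 7.0
9 top [139.25 147.1  146.45] rem 7.85 7.2
A scene [142.3  143.8  144.15] rem 1.5 1.85
A top [145.05 147.05 146.45] rem 2.0 1.4
B scene [143.2 143.9 144.2] rem 0.7 1.0
B top [146.05 146.9  146.3 ] rem 0.85 0.25
C scene [143.75 143.9  144.1 ] rem 0.15 0.35
C top [146.35 147.15 146.45] rem 0.8 0.1
```

View pics/rC.png

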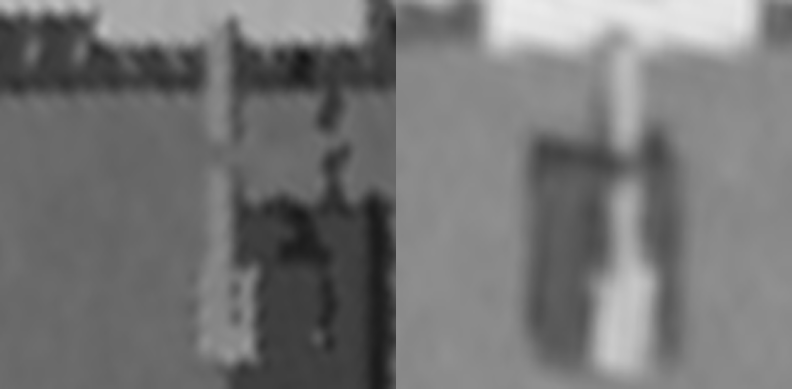

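>>> arm_command(commands=[0,0,0,-2,0,0,0,-2,0,0,-0.006,0,0,0,-0.012,0,0,0,-0.012,0])

```text
clock: 26.1
position: [503.8, 247.6, 129.2]
ee_rot: [0.048, 0.999, 0.007, 0.023]
contact_force: [0.1, 0.8, -3.6]
gripper_width: 23.0
```

```bash
cat > pock.py <<'E'
from fit import *
def rp(c,poly,x,y,yaw,z,off,size,k=4):
    m=np.zeros((size[1]*k,size[0]*k),np.uint8);R=np.array([[np.cos(yaw),-np.sin(yaw)],[np.sin(yaw),np.cos(yaw)]])
    for P in poly:
        q=np.array([pix(c,np.r_[R@v+[x,y],z]) for v in P]);q=(q+.5-off)*k-.5
        cv2.fillPoly(m,[np.round(q*16).astype(np.int32)],255,shift=4)
    return m
PO=[np.array([[-21,-21],[21,-21],[21,21],[-21,21]],float),np.array([[0,-14],[75,-14],[75,14],[0,14]],float)]
def vis(c,p,off,size):
    a=rp(c,PO,p[0],p[1],p[2]/30,20,off,size);b=rp(c,PO,p[0],p[1],p[2]/30,8,off,size)
    return cv2.resize(np.minimum(a,b),size,interpolation=cv2.INTER_AREA)/255.
s=cv2.imread('pics/s0.png');t=cv2.imread('pics/t0.png')
for c,im,off,size in(('scene',s,(178,162),(36,46)),('top',t,(344,200),(26,48))):
    g=im[off[1]:off[1]+size[1],off[0]:off[0]+size[0]].astype(float).mean(2)
    lo,hi=np.percentile(g,20),np.percentile(g,92);T=np.clip((g-lo)/(hi-lo),0,1)
    best=None
    for x0 in(490,495):
        p0=np.array([x0,-200,-.5]);sim=[p0]+[p0+d for d in np.diag([5,5,3.])]
        r=minimize(lambda p:((vis(c,p,np.array(off),size)-T)**2).sum(),p0,method='Nelder-Mead',options=dict(initial_simplex=sim,xatol=.05,fatol=.02))
        print(c,np.round([r.x[0],r.x[1],r.x[2]/30,r.fun],3),T.sum(),lo,hi)
E
python3 pock.py; python3 pt.py 505 247.5 160 1.55 20
```

```text
scene [ 4.93951e+02 -2.02011e+02 -2.70000e-02  1.58168e+02] 581.5593220338983 25.0 103.66666666666667
scene [ 4.93923e+02 -2.01952e+02 -2.10000e-02  1.57300e+02] 581.5593220338983 25.0 103.66666666666667
top [ 4.95838e+02 -2.00095e+02 -2.50000e-02  4.94200e+00] 478.68333333333334 45.0 145.0
top [ 4.96066e+02 -1.99886e+02 -2.80000e-02  5.23400e+00] 478.68333333333334 45.0 145.0
cont 1.476 tilt deg 2.72
t 26.1 p [503.8 247.6 129.2] thy 1.476 j1,j6 [ 0.758 -2.445] F [ 0.1  0.8 -3.6] T [-0.02  0.1  -0.01] g 23.0
rows [-0.0017, 0.0003, -0.0199, -4.25, -0.0009, 0.0002, -0.0108, 0.0, 0.0, 0.0, 0.0, 0.0, 0.0, 0.0, 0.0, 0.0, 0.0, 0.0, 0.0, 0.0] left [0. 0. 0.] 0.0
```

```bash
python3 pt.py 496 -201 150 1.545 46
```

```text
cont 1.476 tilt deg 2.72
t 26.1 p [503.8 247.6 129.2] thy 1.476 j1,j6 [ 0.758 -2.445] F [ 0.1  0.8 -3.6] T [-0.02  0.1  -0.01] g 23.0
rows [-0.0037, -0.0458, -0.0027, -3.96, -0.0005, -0.0459, -0.0028, 0.0, -0.0005, -0.0459, -0.0028, 0.0, -0.0005, -0.0459, -0.0028, 0.0, -0.0005, -0.0459, -0.0028, 0.0] left [  -3.8 -218.8   10.2] 0.0
```

>>> arm_command(commands=[-0.002,-0.025,-0.015,-2,-0.001,-0.045,-0.005,-2,-0.0005,-0.046,-0.003,0,-0.0005,-0.046,-0.003,0,-0.0005,-0.046,-0.003,0])

```text
clock: 26.6
position: [504.2, 40.6, 163.8]
ee_rot: [0.006, 0.999, 0.01, 0.031]
contact_force: [1.3, 0.7, -3.5]
gripper_width: 22.9
```

```bash
python3 pt.py 496 -201 150 1.545 46
```

```text
cont 1.559 tilt deg 3.77
t 26.6 p [504.2  40.6 163.8] thy 1.559 j1,j6 [ 0.405 -1.993] F [ 1.3  0.7 -3.5] T [-0.11  0.03 -0.03] g 22.9
rows [0.0011, -0.046, 0.0016, 0.82, 0.0005, -0.046, 0.0016, 0.0, 0.0005, -0.046, 0.0016, 0.0, 0.0005, -0.046, 0.0016, 0.0, 0.0005, -0.046, 0.0016, 0.0] left [ -0.4 -12.1  -0.7] 0.0
```

>>> arm_command(commands=[0.001,-0.046,0.001,0.8,0.0005,-0.046,0.001,0,0.0005,-0.046,0.001,0,0.0005,-0.046,0.001,0,0.0005,-0.035,0.001,0])

```text
clock: 27.1
position: [498.3, -187.7, 161.8]
ee_rot: [0.013, 0.999, 0.011, 0.039]
contact_force: [0.3, -0.0, -3.1]
gripper_width: 23.0
```

```bash
python3 pt.py 496 -201 150 1.545 46;python3 -c "
from h import *
snap('scene','sD')"; python3 pt.py 496 -201 120 1.545 6
```

```text
cont 1.545 tilt deg 4.65
t 27.1 p [ 498.3 -187.7  161.8] thy 1.545 j1,j6 [-0.071 -1.505] F [ 0.3 -0.  -3.1] T [-0.01  0.17  0.03] g 23.0
rows [0.0029, -0.0137, 0.0113, 0.02, 0.0, 0.0, 0.0, 0.0, 0.0, 0.0, 0.0, 0.0, 0.0, 0.0, 0.0, 0.0, 0.0, 0.0, 0.0, 0.0] left [0. 0. 0.] 0.0
cont 1.542 tilt deg 4.61
t 27.15 p [ 498.3 -191.3  161.7] thy 1.542 j1,j6 [-0.077 -1.503] F [ 2.  -2.4 -3.3] T [-0.47  0.05 -0.01] g 22.8
rows [0.0007, -0.0015, 0.0058, -0.16, 0.0007, -0.0015, 0.0058, 0.0, 0.0007, -0.0015, 0.0058, 0.0, 0.0007, -0.0015, 0.0058, 0.0, 0.0007, -0.0015, 0.0058, 0.0] left [ -0.7  -2.9 -12.5] 0.0
```

>>> arm_command(commands=[0.0007,-0.002,0.01,0,0.0007,-0.002,0.01,0,0.0007,-0.002,0.01,0,0.0007,-0.0015,0.01,0,0.0005,-0.0015,0.003,0])

```text
clock: 27.65
position: [498.6, -200.0, 117.1]
ee_rot: [0.015, 0.999, 0.01, 0.041]
contact_force: [-0.5, 1.3, -3.2]
gripper_width: 23.0
```

```bash
python3 - <<'E'
from h import *
for c in('scene','top'):
  im=snap(c,c+'12');u,v=np.round(pix(c,[510,-200,80])).astype(int)
  cv2.imwrite(f'pics/{c}12c.png',cv2.resize(im[v-45:v+45,u-60:u+60,::-1],None,fx=6,fy=6,interpolation=cv2.INTER_CUBIC));print(u,v)
E
python3 pt.py 496 -201 120 1.545 6
```

```text
194 165
363 228
cont 1.541 tilt deg 4.82
t 27.75 p [ 498.9 -200.3  117.8] thy 1.541 j1,j6 [-0.095 -1.481] F [ 0.2  1.8 -3.3] T [-0.07  0.33  0.01] g 23.0
rows [0.0027, -0.0007, -0.0024, -0.25, 0.0, 0.0, 0.0, 0.0, 0.0, 0.0, 0.0, 0.0, 0.0, 0.0, 0.0, 0.0, 0.0, 0.0, 0.0, 0.0] left [0. 0. 0.] 0.0
```

View pics/scene12c.png

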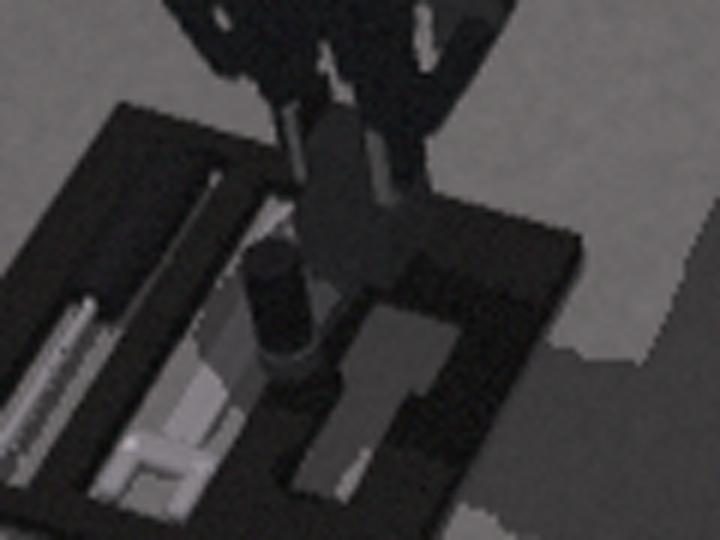

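View pics/top12c.png

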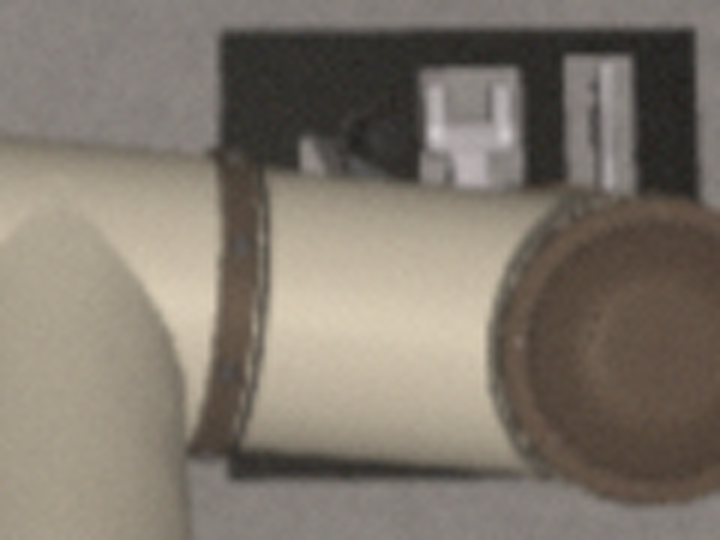

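```bash
python3 - <<'E'
from ov import *
V=[(0,0),(0,-.08),(-.06,-.04),(-.06,-.08)]
ims=[]
for i,(tx,ty) in enumerate(V):
  Rm=Ro.from_rotvec([tx,ty,0]).as_matrix()
  o=np.array([498.9-19*.078,-200.3-19*.021,117.8+19])-Rm@np.array([0,0,49.])
  print(o)
  overlay('scene','pics/scene12c.png',np.array([194-60,165-45]),6,o,-.03,tx,ty,f'pics/o{i}.png')
  ims.append(cv2.imread(f'pics/o{i}.png')[80:400,200:500])
cv2.imwrite('pics/oD.png',np.vstack([np.hstack(ims[:2]),np.hstack(ims[2:])])[:600])
E
```

```text
[ 497.418 -200.699   87.8  ]
[ 501.33382    -200.699        87.95671639]
[ 499.37630177 -203.63645266   87.9273448 ]
[ 501.33146993 -203.63410245   88.0447959 ]
```

View pics/oD.png

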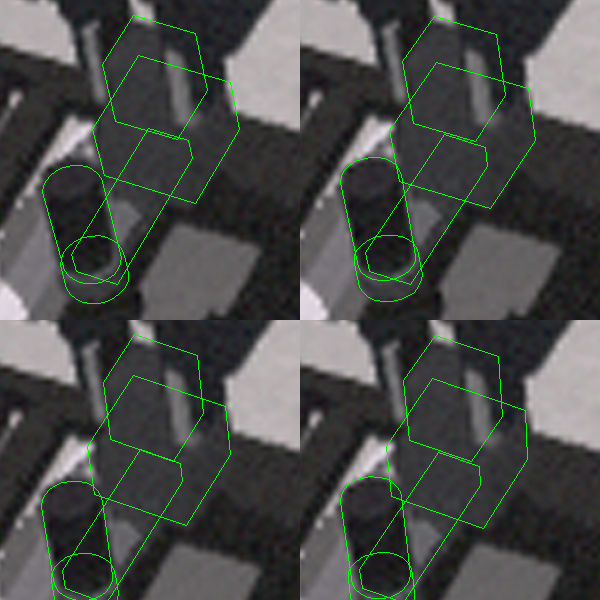

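```bash
python3 pt.py 495 -200.8 60 1.545 12
```

```text
cont 1.541 tilt deg 4.82
t 27.75 p [ 498.9 -200.3  117.8] thy 1.541 j1,j6 [-0.095 -1.481] F [ 0.2  1.8 -3.3] T [-0.07  0.33  0.01] g 23.0
rows [0.0018, -0.0004, 0.0119, -0.25, 0.0018, -0.0004, 0.0119, 0.0, 0.0018, -0.0004, 0.0119, 0.0, 0.0018, -0.0004, 0.0119, 0.0, 0.0015, -0.0003, 0.0098, 0.0] left [0. 0. 0.] 0.0
```

>>> arm_command(commands=[0.002,-0.0004,0.011,0,0.002,-0.0004,0.011,0,0.002,-0.0004,0.011,0,0.002,-0.0004,0.011,0,0.002,-0.0003,0.008,0])

```text
clock: 28.25
position: [494.6, -200.2, 62.6]
ee_rot: [0.014, 0.999, 0.009, 0.043]
contact_force: [-0.7, 0.1, -3.6]
gripper_width: 22.9
```

```bash
python3 - <<'E'
from h import *
from bench import arm
for c in('scene','top'):
  im=snap(c,c+'13');u,v=(194,165)
  if c=='scene': cv2.imwrite(f'pics/{c}13c.png',cv2.resize(im[v-45:v+45,u-60:u+60,::-1],None,fx=6,fy=6,interpolation=cv2.INTER_CUBIC))
s=arm.read_state();p=s["position"];from scipy.spatial.transform import Rotation as Ro2
z=Ro2.from_quat(s["ee_rot"]).as_matrix()[:,2];print(p,z)
from ov import *
o=p-z*19-np.array([0,0,49.]);print(o)
overlay('scene','pics/scene13c.png',np.array([194-60,165-45]),6,o,-.03,0,0,'pics/oE.png')
im=cv2.imread('pics/oE.png')
for z in(20,):
  for P in [np.array([[-21,-21],[21,-21],[21,-14],[75,-14],[75,14],[21,14],[21,21],[-21,21]],float)]:
    R=np.array([[np.cos(-.026),-np.sin(-.026)],[np.sin(-.026),np.cos(-.026)]])
    q=np.array([pix('scene',np.r_[R@v+[494.5,-201.2],z]) for v in P]);q=(q+.5-[134,120])*6-.5
    cv2.polylines(im,[np.round(q).astype(np.int32)],True,(0,0,255),1)
cv2.imwrite('pics/oE.png',im)
E
python3 pt.py 495 -200.8 38 1.545 6
```

```text
[ 493.63132047 -200.11790053   62.07044729] [ 0.0833144   0.01815673 -0.99635789]
[ 492.04834689 -200.46287843   32.00124719]
cont 1.543 tilt deg 4.89
t 28.35 p [ 493.6 -200.1   62.1] thy 1.543 j1,j6 [-0.096 -1.469] F [-0.2  0.1 -3.8] T [-0.07  0.34  0.04] g 23.2
rows [0.0002, -0.0003, 0.006, -0.13, 0.0002, -0.0003, 0.006, 0.0, 0.0002, -0.0003, 0.006, 0.0, 0.0002, -0.0003, 0.006, 0.0, 0.0, -0.0, 0.0001, 0.0] left [0. 0. 0.] 0.0
```

View pics/oE.png

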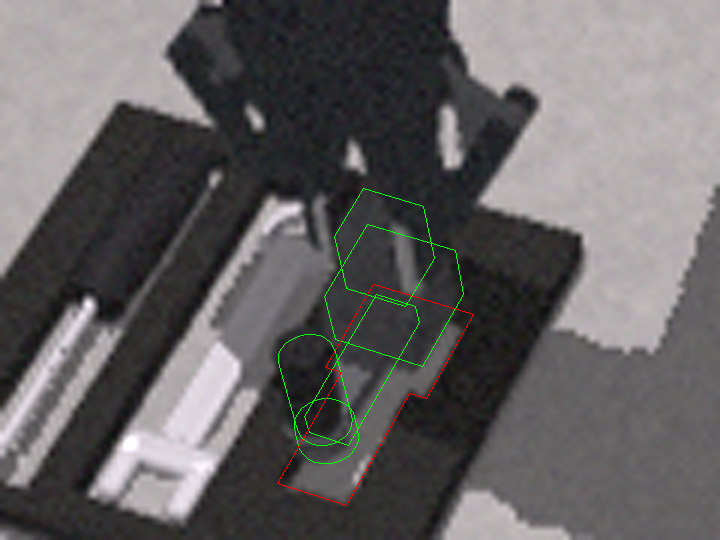

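>>> arm_command(commands=[-0.0008,-0.0003,0.002,0,-0.0008,-0.0002,0.002,0,-0.0004,-0.0002,0.002,0,0,0,0.001,0,0,0,0.001,0])

```text
clock: 28.85
position: [498.3, -201.2, 55.1]
ee_rot: [0.014, 0.999, 0.009, 0.044]
contact_force: [-0.3, -0.6, -2.6]
gripper_width: 22.7
```

```bash
python3 - <<'E'
from ov import *
from bench import arm
im=snap('scene','scene14');u,v=(194,165)
cv2.imwrite('pics/scene14c.png',cv2.resize(im[v-45:v+45,u-60:u+60,::-1],None,fx=6,fy=6,interpolation=cv2.INTER_CUBIC))
s=arm.read_state();p=s["position"]
z=Ro.from_quat(s["ee_rot"]).as_matrix()[:,2]
o=p-z*19-np.array([0,0,49.]);print(o)
overlay('scene','pics/scene14c.png',np.array([134,120]),6,o,-.03,0,0,'pics/oF.png')
im=cv2.imread('pics/oF.png')
P=np.array([[-21,-21],[21,-21],[21,-14],[75,-14],[75,14],[21,14],[21,21],[-21,21]],float)
R=np.array([[np.cos(-.026),-np.sin(-.026)],[np.sin(-.026),np.cos(-.026)]])
q=np.array([pix('scene',np.r_[R@v+[494.5,-201.2],20]) for v in P]);q=(q+.5-[134,120])*6-.5
cv2.polylines(im,[np.round(q).astype(np.int32)],True,(0,0,255),1)
cv2.imwrite('pics/oF.png',im)
E
python3 pt.py 496 -200.8 38 1.545 6
```

```text
[ 496.55676572 -201.51324817   24.88283784]
cont 1.543 tilt deg 5.09
t 28.9 p [ 498.2 -201.2   55. ] thy 1.543 j1,j6 [-0.097 -1.467] F [ 0.3 -0.6 -3.6] T [-0.05  0.28  0.01] g 23.0
rows [0.0013, -0.0, 0.0059, -0.1, 0.0013, -0.0, 0.0059, 0.0, 0.0011, -0.0, 0.005, 0.0, 0.0, 0.0, 0.0, 0.0, 0.0, 0.0, 0.0, 0.0] left [0. 0. 0.] 0.0
```

View pics/oF.png

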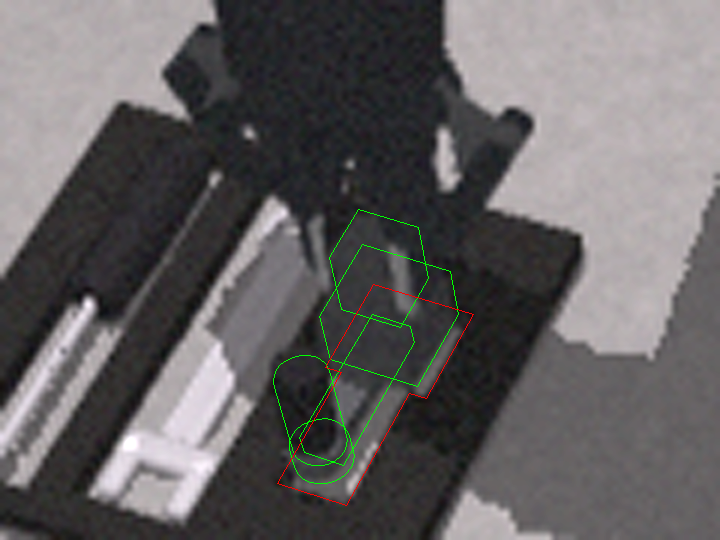

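>>> arm_command(commands=[0.0012,0,0.003,0,0.0012,0,0.003,0,0.0008,0,0.002,0,0.0005,0,0.001,0,0.0003,0,0.0005,0])

```text
clock: 29.4
position: [496.9, -201.1, 48.9]
ee_rot: [0.013, 0.999, 0.008, 0.046]
contact_force: [-1.5, 1.2, 0.6]
gripper_width: 23.0
```

```bash
python3 pt.py 496 -200.8 38 1.545 6; python3 - <<'E'
from ov import *
from bench import arm
im=snap('scene','scene15');u,v=(194,165)
cv2.imwrite('pics/scene15c.png',cv2.resize(im[v-45:v+45,u-60:u+60,::-1],None,fx=6,fy=6,interpolation=cv2.INTER_CUBIC))
s=arm.read_state();p=s["position"]
z=Ro.from_quat(s["ee_rot"]).as_matrix()[:,2]
o=p-z*19-np.array([0,0,49.]);print(o,s["contact_force"])
E
```

```text
cont 1.546 tilt deg 5.39
t 29.4 p [ 496.9 -201.1   48.9] thy 1.546 j1,j6 [-0.096 -1.464] F [-1.5  1.2  0.6] T [0.24 0.61 0.07] g 23.0
rows [0.001, 0.0001, 0.0059, 0.05, 0.0009, 0.0001, 0.0048, 0.0, 0.0, 0.0, 0.0, 0.0, 0.0, 0.0, 0.0, 0.0, 0.0, 0.0, 0.0, 0.0] left [0. 0. 0.] 0.0
[ 495.07279459 -201.4235432    18.70056782] [-2.35900747  1.99824173  3.65345709]
```

View pics/scene15c.png

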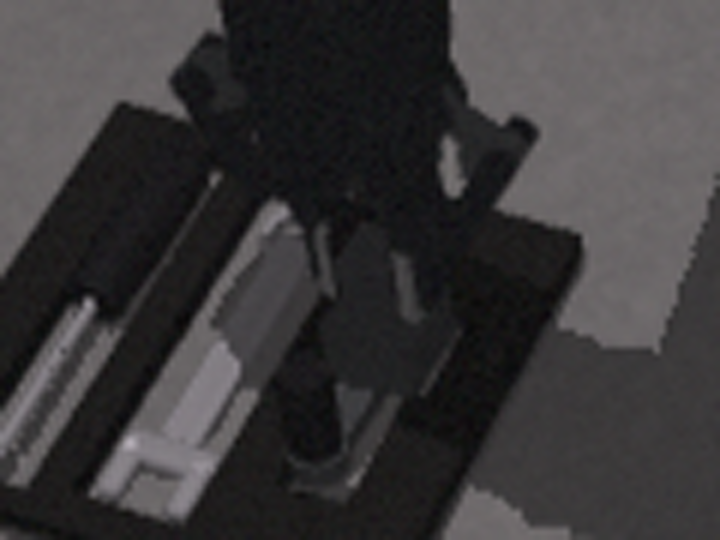

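>>> arm_command(commands=[0,0.0005,-0.0015,0,0,0.001,-0.001,0,0,0.001,0,0,0,0.0005,0,0,0,0,0,0])

```text
clock: 29.95
position: [496.2, -198.5, 50.3]
ee_rot: [0.013, 0.999, 0.008, 0.046]
contact_force: [-0.4, -0.9, -2.8]
gripper_width: 22.9
```

```bash
cat > look.py <<'E'
import sys
from ov import *
from bench import arm
tag=sys.argv[1]
im=snap('scene','scene'+tag);u,v=(194,165)
s=arm.read_state();p=s["position"]
z=Ro.from_quat(s["ee_rot"]).as_matrix()[:,2]
o=p-z*19-np.array([0,0,49.]);print('o',o,'F',s["contact_force"])
a=cv2.convertScaleAbs(cv2.resize(im[v-15:v+45,u-35:u+25,::-1],None,fx=9,fy=9,interpolation=cv2.INTER_CUBIC),alpha=2.2)
P=np.array([[-21,-21],[21,-21],[21,-14],[75,-14],[75,14],[21,14],[21,21],[-21,21]],float)
R=np.array([[np.cos(-.026),-np.sin(-.026)],[np.sin(-.026),np.cos(-.026)]])
for zz,col in((20,(0,0,255)),(8,(255,0,0))):
    q=np.array([pix('scene',np.r_[R@v_+[494.5,-201.2],zz]) for v_ in P]);q=(q+.5-[u-35,v-15])*9-.5
    cv2.polylines(a,[np.round(q).astype(np.int32)],True,col,1)
cv2.imwrite(f'pics/l{tag}.png',a)
E
python3 look.py 16;python3 pt.py 496 -200.8 38 1.545 6
```

```text
o [ 494.49972562 -198.75286276   20.14388293] F [-0.33593332 -0.89308469 -2.23174695]
cont 1.546 tilt deg 5.31
t 30.0 p [ 496.2 -198.5   50.2] thy 1.546 j1,j6 [-0.091 -1.472] F [-0.3 -0.9 -2.2] T [-0.57  0.31 -0.06] g 23.0
rows [0.0006, -0.0012, 0.0058, 0.04, 0.0006, -0.0012, 0.0058, 0.0, 0.0, -0.0001, 0.0004, 0.0, 0.0, 0.0, 0.0, 0.0, 0.0, 0.0, 0.0, 0.0] left [0. 0. 0.] 0.0
```

View pics/l16.png

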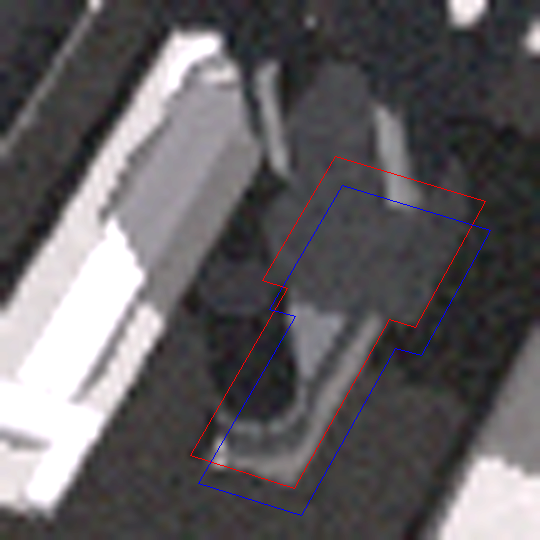

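>>> arm_command(commands=[0.0003,0,0.002,0,0.0003,0,0.002,0,0.0003,0,0.002,0,0.0002,0,0.001,0,0,0,0.0005,0])

```text
clock: 30.5
position: [496.6, -198.5, 47.9]
ee_rot: [0.012, 0.999, 0.008, 0.047]
contact_force: [-2.4, -1.0, 0.5]
gripper_width: 22.9
```

```bash
python3 look.py 17;python3 pt.py 496 -200.8 38 1.545 6
```

```text
o [ 494.85215399 -198.80354924   17.76569484] F [-3.40371979 -0.319743    6.44146002]
cont 1.549 tilt deg 5.47
t 30.55 p [ 496.6 -198.5   47.9] thy 1.549 j1,j6 [-0.09 -1.47] F [-3.4 -0.3  6.4] T [0.25 0.94 0.14] g 22.7
rows [0.0009, -0.0014, 0.0058, 0.2, 0.0006, -0.001, 0.004, 0.0, 0.0, 0.0, 0.0, 0.0, 0.0, 0.0, 0.0, 0.0, 0.0, 0.0, 0.0, 0.0] left [0. 0. 0.] 0.0
```

View pics/l17.png

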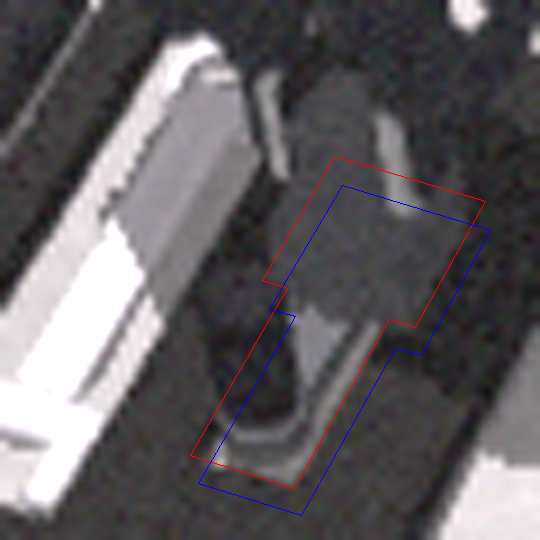

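>>> arm_command(commands=[0.0005,0,-0.001,0,0.001,0,0,0,0.001,0,0,0,0,0,0.001,0,0,0,0.002,0])

```text
clock: 31.05
position: [495.8, -198.6, 47.1]
ee_rot: [0.011, 0.999, 0.007, 0.049]
contact_force: [-8.3, 2.2, 22.0]
gripper_width: 23.0
```

```bash
python3 look.py 18;python3 pt.py 496 -200.8 38 1.545 6
```

```text
o [ 494.01972001 -198.80922585   17.05702085] F [-5.23261142  0.77782084 12.44984997]
cont 1.55 tilt deg 5.64
t 31.1 p [ 495.9 -198.6   47.1] thy 1.55 j1,j6 [-0.09  -1.469] F [-5.2  0.8 12.4] T [0.67 1.24 0.18] g 23.4
rows [0.0005, -0.0015, 0.0058, 0.28, 0.0003, -0.0009, 0.0033, 0.0, 0.0, 0.0, 0.0, 0.0, 0.0, 0.0, 0.0, 0.0, 0.0, 0.0, 0.0, 0.0] left [0. 0. 0.] 0.0
```

View pics/l18.png

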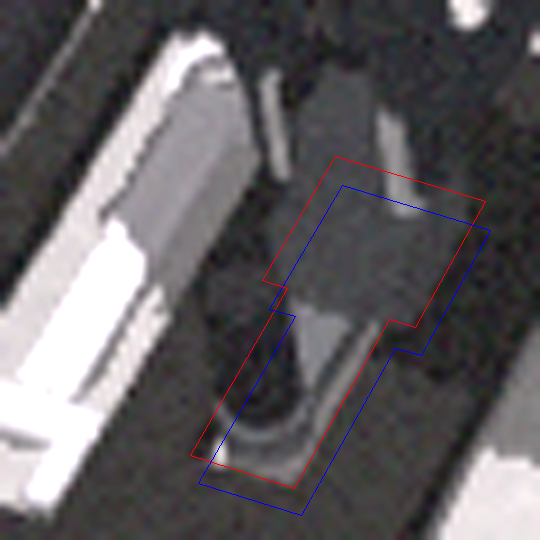

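>>> arm_command(commands=[0.0005,-0.0003,-0.002,0,0.001,-0.0003,-0.001,0,0.001,-0.0004,0,0,0.0005,0,0.001,0,0,0,0.0015,0])

```text
clock: 31.6
position: [490.2, -198.8, 45.1]
ee_rot: [0.012, 0.999, 0.008, 0.046]
contact_force: [-0.1, -0.9, -3.1]
gripper_width: 22.9
```

```bash
python3 look.py 19;python3 pt.py 493.5 -199.8 38 1.545 6
```

```text
o [ 488.3027974  -199.02499834   14.69356382] F [-0.06125559 -0.20878788 -3.66913169]
cont 1.548 tilt deg 5.32
t 31.65 p [ 490.  -198.7   44.8] thy 1.548 j1,j6 [-0.093 -1.466] F [-0.1 -0.2 -3.7] T [-0.08  0.39  0.01] g 22.7
rows [-0.0022, -0.0009, 0.0055, 0.19, -0.0006, -0.0002, 0.0015, 0.0, 0.0, 0.0, 0.0, 0.0, 0.0, 0.0, 0.0, 0.0, 0.0, 0.0, 0.0, 0.0] left [0. 0. 0.] 0.0
```

View pics/l19.png

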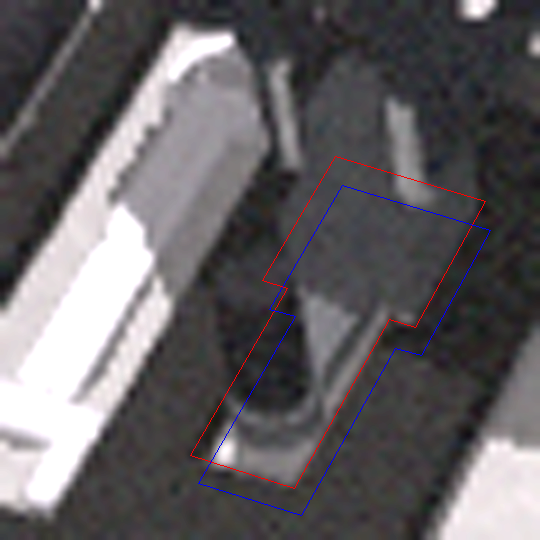

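>>> arm_command(commands=[0,0,0.0015,0,0,0,0.0015,0,0,0,0.001,0,0,0,0.001,0,0,0,0.0005,0])

```text
clock: 32.15
position: [490.4, -198.7, 40.9]
ee_rot: [0.011, 0.999, 0.008, 0.045]
contact_force: [-2.9, 0.6, 1.2]
gripper_width: 22.9
```

```bash
python3 look.py 20;python3 pt.py 493.5 -199.8 38 1.545 6
```

```text
o [ 488.75205812 -198.93757044   10.7284991 ] F [-2.17461227  1.00916064  3.47395071]
cont 1.55 tilt deg 5.22
t 32.2 p [ 490.5 -198.7   40.8] thy 1.55 j1,j6 [-0.092 -1.465] F [-2.2  1.   3.5] T [ 0.33  0.99 -0.03] g 22.9
rows [-0.0028, -0.0011, 0.0031, 0.26, 0.0, 0.0, 0.0, 0.0, 0.0, 0.0, 0.0, 0.0, 0.0, 0.0, 0.0, 0.0, 0.0, 0.0, 0.0, 0.0] left [0. 0. 0.] 0.0
```

View pics/l20.png

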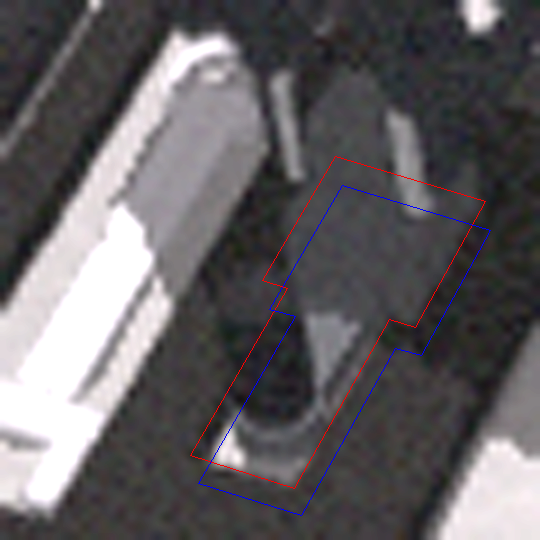

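>>> arm_command(commands=[0,0,0.0005,0,0,0,0,0,0,0,0,0,0,0,0,0,0,0,0,0], jaw=0.6)

```text
clock: 32.7
position: [493.7, -199.2, 41.4]
ee_rot: [0.011, 0.999, 0.007, 0.048]
contact_force: [-0.1, -0.2, -0.2]
gripper_width: 51.3
```

```bash
python3 look.py 21;python3 pt.py 493.5 -199.8 38 1.545 6
```

```text
o [ 491.78209201 -199.44105055   11.3013747 ] F [-0.00325607 -0.04794495  0.23237941]
cont 1.55 tilt deg 5.61
t 32.75 p [ 493.6 -199.2   41.4] thy 1.55 j1,j6 [-0.092 -1.465] F [-0.  -0.   0.2] T [-0.01  0.2   0.02] g 51.0
rows [0.0004, -0.0007, 0.0034, 0.31, 0.0, 0.0, 0.0, 0.0, 0.0, 0.0, 0.0, 0.0, 0.0, 0.0, 0.0, 0.0, 0.0, 0.0, 0.0, 0.0] left [0. 0. 0.] 0.0
```

View pics/l21.png

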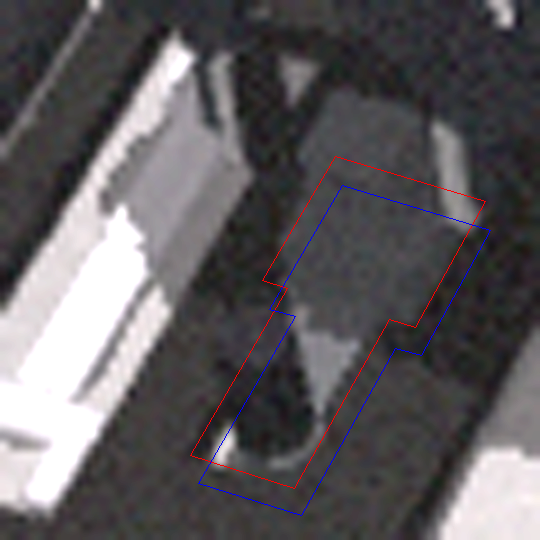

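>>> arm_command(commands=[0,0,-0.015,0,0,0,-0.03,0,0,0,-0.04,0,0,0,-0.045,0,0,0,-0.04,0])

```text
clock: 33.25
position: [473.3, -201.0, 209.0]
ee_rot: [0.011, 0.999, 0.009, 0.04]
contact_force: [1.1, -0.2, 0.3]
gripper_width: 50.9
```

>>> arm_command(commands=[0,0.045,-0.005,0,0,0.045,0,0,0,0.045,0,0,0,0.045,0,0,0,0.03,0,0])

```text
clock: 33.75
position: [481.9, 10.8, 227.1]
ee_rot: [0.016, 0.999, 0.008, 0.05]
contact_force: [1.8, -0.3, -1.0]
gripper_width: 51.5
```

```bash
python3 - <<'E'
from pock import *
a=snap('scene','scene22');b=snap('top','top22')
for c in('scene','top'):
  for n in('crank','crank_boss','crank_knob'): print(c,n,[(np.round(w(c,d["centre"]),1).tolist(),round(d["confidence"],2)) for d in arm.place_of(c,n)])
def crop(im,x,y,w_,h_,k): return cv2.resize(im[y:y+h_,x:x+w_,::-1],None,fx=k,fy=k,interpolation=cv2.INTER_CUBIC)
m=np.hstack([crop(a,110,130,130,100,4)[:, :],crop(b,335,180,65,100,4)]);cv2.imwrite('pics/f22.png',cv2.convertScaleAbs(m,alpha=1.8))
cv2.imwrite('pics/f22s.png',cv2.cvtColor(a,cv2.COLOR_RGB2BGR))
E
python3 meas.py F; python3 pt.py 0 0 0 0 | head -2
```

```text
scene [ 4.93951e+02 -2.02011e+02 -2.70000e-02  1.58168e+02] 581.5593220338983 25.0 103.66666666666667
scene [ 4.93923e+02 -2.01952e+02 -2.10000e-02  1.57300e+02] 581.5593220338983 25.0 103.66666666666667
top [ 4.95838e+02 -2.00095e+02 -2.50000e-02  4.94200e+00] 478.68333333333334 45.0 145.0
top [ 4.96066e+02 -1.99886e+02 -2.80000e-02  5.23400e+00] 478.68333333333334 45.0 145.0
scene crank [([494.8, -197.5, 10.2], 0.97), ([426.1, 83.2, 1.2], 0.86), ([713.9, -134.1, 0.0], 0.62), ([647.9, 223.9, 29.0], 0.53)]
scene crank_boss [([426.5, 81.4, 39.7], 0.93), ([496.5, -197.5, 48.2], 0.85), ([711.7, -135.3, 43.7], 0.75), ([516.6, -263.8, 10.9], 0.44), ([554.4, -203.9, 41.4], 0.34)]
scene crank_knob [([555.7, -203.4, 36.1], 0.93), ([375.2, 101.7, 31.0], 0.85), ([663.5, -89.9, 28.0], 0.59), ([522.7, -261.4, -2.9], 0.56)]
top crank [([498.3, -197.8, 6.4], 0.96), ([710.6, -137.7, -3.4], 0.94), ([660.2, 270.5, 37.2], 0.34)]
top crank_boss [([708.4, -130.7, 41.5], 0.88), ([497.8, -196.6, 45.7], 0.69), ([658.8, 270.2, 38.9], 0.64)]
top crank_knob [([559.2, -195.3, 33.9], 0.82), ([666.8, -97.4, 30.3], 0.54)]
t 34.15 p [482.    7.5 226.5] thy 1.536 j1,j6 [ 0.368 -1.989] F [-0.9  0.1 -0.2] T [-0.04  0.19 -0.02] g 51.2
(389, 792, 3)
scene ptr peak 143.75 cent 143.47
scene gau peak 144.0 cent 143.31
top ptr peak 146.25 cent 146.45
top gau peak 146.25 cent 146.39
cont 1.536 tilt deg 5.72
t 34.25 p [482.1   7.6 226.6] thy 1.536 j1,j6 [ 0.368 -1.99 ] F [ 0.1  0.5 -1.1] T [ 0.01  0.15 -0.05] g 51.3
```

View pics/f22.png

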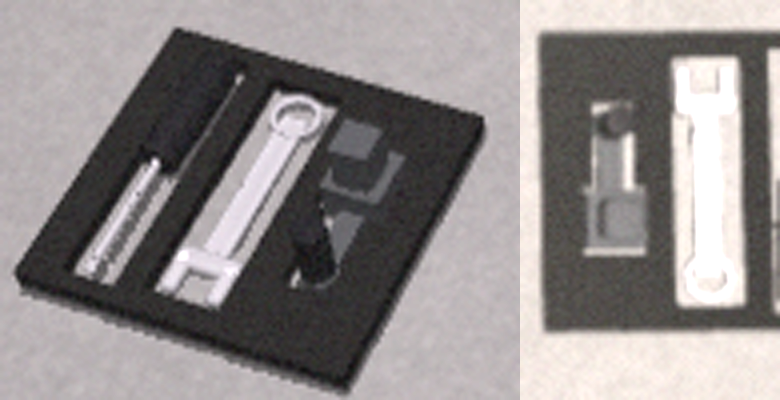

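View pics/rF.png

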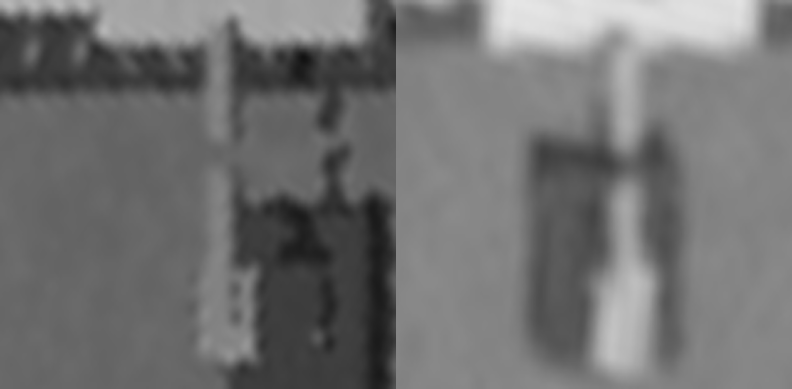

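```bash
python3 - <<'E'
from ov import *
res=[]
for c,f,off,k,(x,y) in(('scene','scene22',(185,150),9,(493.9+2.5,-200.5)),('top','top22',(338,198),9,(498,-199))):
  im=cv2.imread(f'pics/{f}.png');cv2.imwrite('pics/tmp.png',cv2.resize(im[off[1]:off[1]+60,off[0]-5:off[0]+35],None,fx=k,fy=k,interpolation=cv2.INTER_CUBIC))
  for z in(8,):
    overlay(c,'pics/tmp.png',np.array([off[0]-5,off[1]]),k,np.array([x,y,z]),-.026,0,0,'pics/tmp2.png')
    res+= [cv2.convertScaleAbs(cv2.imread('pics/tmp.png'),alpha=1.7),cv2.imread('pics/tmp2.png')]
cv2.imwrite('pics/fo.png',cv2.resize(np.hstack(res),None,fx=.55,fy=.9))
E
```

```text
(no output)
```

View pics/fo.png

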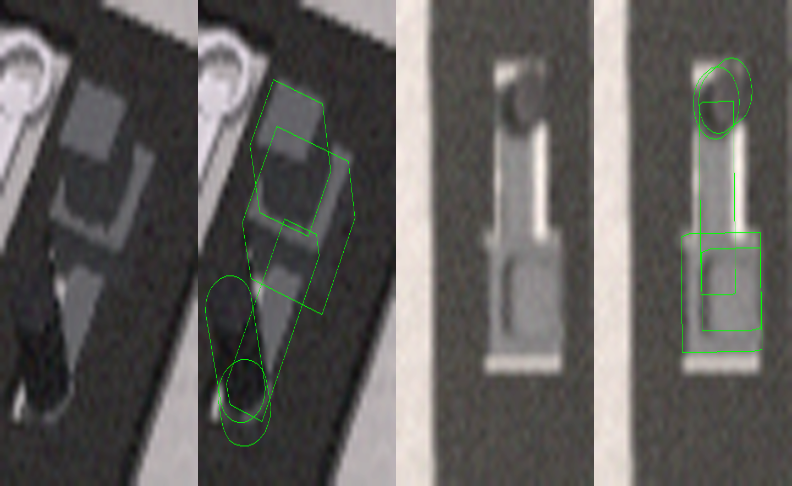

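```bash
python3 - <<'E'
from ov import *
im=cv2.imread('pics/scene22.png');off=np.array([178,155]);k=10
cv2.imwrite('pics/tmp.png',cv2.resize(im[155:205,178:215],None,fx=k,fy=k,interpolation=cv2.INTER_CUBIC))
r=[cv2.convertScaleAbs(cv2.imread('pics/tmp.png'),alpha=1.7)]
for x,y,z,yaw,ty in((494,-200.5,8,-.026,0),(494,-200.5,8,-.026,-.07)):
  overlay('scene','pics/tmp.png',off,k,np.array([x,y,z]),yaw,0,ty,'pics/tmp2.png');r.append(cv2.imread('pics/tmp2.png'))
cv2.imwrite('pics/fo2.png',cv2.resize(np.hstack(r),None,fx=.72,fy=1.0))
E
```

```text
(no output)
```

View pics/fo2.png

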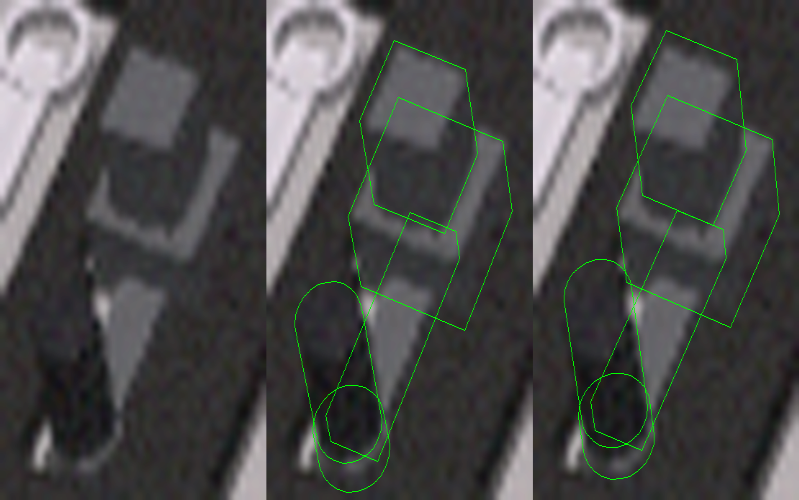

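```bash
python3 - <<'E'
from h import *
a=cv2.imread('pics/t0.png')[182:270,374:424].astype(int);b=cv2.imread('pics/top22.png')[182:270,374:424].astype(int)
print(np.abs(a-b).mean(),np.abs(a-b).max())
print(arm.job_done())
E
```

```text
2.320378787878788 14
the job is handed in; nothing more can be done
None
```

I wound the carriage to the gauge with the dark crank and laid the crank in its cut-out. The job was handed in at about 34 s of the 72 s allowed.

- **Winding:** I fitted the crank and wound it clockwise in three stretches. I regripped the boss once, and once lifted the crank off, turned it back a quarter turn and refitted it.
- **Alignment:** After the crank came off, the pointer and gauge blades agree to about 0.2 mm in the scene picture and 0.1 mm in the top picture. Another way of reading the same blades, just before I lifted the crank off, gave gaps of 0.15 to 0.35 mm (scene) and 0.1 to 0.8 mm (top). I trust the 0.8 mm reading least.
- **Crank in the tray:** The scene picture matches a model of the crank lying flat on the cut-out floor to about a pixel at the boss and hub. The network's knob height was 2 to 4 mm lower than expected, within its error. In the top picture the knob sits about 1 mm to one side, inside the 3 mm play.
- **Other tools:** The spanner and screwdriver area looks the same as at the start, with only picture noise between the two images. The gripper was clear of everything at hand-in.

**What went less smoothly:** the tool slowly tilted to about 5°, because the moves cannot correct tilt. The crank also caught on the edge of the cut-out on the way in, with a reading of up to 22 N, until I shifted it back and it dropped in.

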